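# Pull a worn button cap off its stem with a cap puller

### The arm

A 7-joint arm with a two-finger parallel gripper is mounted at the origin on a cart in front of the work surface, level with it; the furniture and walls round the work are solid. World frame = base frame: x ahead of the robot, y to its left, z up, the work surface at z = 0. Lengths are in m, angles in rad, forces in N, time in s.
With the tool pointing down it reaches from about 0.35 to 0.775 m from the base axis. Payload 3.1 kg.
Tool frame: the origin (TCP) lies midway between the tips of the shut fingers; the grasp point (between the pads) lies 19 mm behind it (arm.grip_point_offset is the x of the grasp point in the tool frame, in m); x points along the fingers, z is the direction in which the jaws open and shut, and the axes are right-handed (so a half turn about x gives the same grasp; the last joint's range is limited). The gripper opens to 85 mm and grips with 20 to 120 N. Pads are 22 mm wide; open, the fingers measure 114 mm over their backs; the gripper's body (76 mm by 85 mm) begins 54 mm behind the grasp point. The pads swing forward as they close: fully open they stand 13 mm farther back than shut.
Start: joints at [-1.313, 0.311, 0.014, 1.512, -0.004, 1.319, -0.027], TCP at [0.162, 0.525, 0.231] pointing down, gripper open.
Joint ranges: [-2.7, 2.7], [-0.3, 1.91], [-1.27, 1.3], [0.12, 2.57], [-1.44, 4.58], [0.2, 2.03], [-3.05, 3.05]. Speed limits (rad/s): [2.79, 2.79, 3.14, 3.14, 3.14, 3.14, 3.14].

### API

Orientations are given as a 3x3 rotation matrix whose columns are the frame's x, y, z axes.
In Python, from station import arm gives the robot as it stands. The module is installed in compiled form; this text tells all that it offers.
- The arm moves only by the tool arm_command, never from a script. Its argument "steps" is a list of rows, each an object with "grip": the opening, from -1 (shut) to 1 (fully open); "xyz": the shift along the tool's x, y, z in mm, a list of three; "angular": the turn, a rotation vector about the tool's x, y, z in degrees, a list of three. A call has 1 to 5 rows; each row shifts and turns the commanded pose from where the row before left it, along the tool's axes as they then stand; what a row does not reach is not made up. A row lasts 1/12 s, in which the tool goes at most 41.7 mm and 7.16 degrees, less where a joint would pass 70% of its speed; a pose out of reach is approached as far as the arm can. A call is refused whole if a number of a shift passes 41.7 or a number of a turn 7.16, either way. A call with a gripper value outside its range is refused whole. The fingers move at their own pace and stop on an object; "force" is the grip in N (left out, the last holds). Time passes only in rows, so rows that do not move let the fingers close. It gives the time, the measured TCP pose, the force and the opening at its end, in the units of the state.
- arm.observe(): the state, without advancing time (a new reading comes with each control period).
- arm.read_camera(name): name is "side" or "top"; returns (picture, depth): 480x640x3 uint8, red, green, blue; 480x640 float32, m along the optical axis (not along the pixel's ray), 0 where there is no reading.
- arm.get_calibration(name): a dict with "fx", "fy", "cx", "cy" (pixels), "R" (3x3) and "t" (3): a world point X has camera coordinates R X + t. Camera axes: x right, y down, z forward; pixel columns grow to the right and rows downward; lengths in m; the calibration is good to about 2 mm. A picture is of the moment at which its call begins. get_calibration takes no time and is no camera call.
- arm.job_done(): hands the job in, once; it reports no verdict.
Trained networks look in the newest picture that a camera, given by its name, has taken for a name from the list of things; names that differ only in an ending like _2 or _b are one class to them, and where a whole thing is asked for, a point or a joint stands for the part that bears it (a point fixed in the world has none). Each returns a list of dicts, best first, with "score" (0 to 1); they miss things now and then, are a little off and sometimes report something else, mostly with a low value. They report only what shows in the picture. A call takes as long as a camera call.
- arm.outline_of(target, camera): "region" (480x640 bool, what is visible of it) and "rect" ([centre column, centre row, width, height] in pixels, round what is visible of it).
- arm.mark_of(target, camera): "xy" ([column, row] in pixels: a listed point, or the origin of a listed thing).
The state is a dict: "time_s": time; "joint_positions": joint angles; "dq": joint speeds; "joint_torque": joint torques, N m; "eef_pos": TCP position; "tool_rot": TCP orientation; "wrist_force": force on the tool from outside, world axes, zero at the start; "ft_torque": the same for the moment, N m; "gripper_width": finger opening in m.
Only numpy, scipy, OpenCV 4.12 (cv2) and the standard library are available. Lean on these libraries where they do the work, as an engineer would, in place of code of your own. Each camera call takes 0.05 s, during which the arm holds its last target. There are 200 camera calls.

### The job

The amber cap on the middle button of the control box is worn out and has to come off: take the cap puller, slide its fork under the cap's flange and draw the cap straight up with a light, steady pull, held by feel, until it pops off its stem; its rubber seal lets go only slowly, and a quick pull would tear the flange. Tip the cap off the fork into the black parts tray from close above it, then stand the puller back upright on the desk and let go. Do not lean hard on the box, touch the box or the cap with the gripper, or press the two neighbouring buttons.

Things in the scene. Friction and masses are not known exactly. Their poses are not given: they have to be found in the camera images.
- control_box: Grey push-button box, fixed, on the desk, 84 (x) x 190 (y) x 42 mm. Origin: centre of its underside; z up; flat white top panel at z = 42 mm. Three buttons in a row along its y, 62 mm apart: green at y = +62, amber at 0, white at -62 mm, caps of one shape, tops 64.5 mm above the underside. Yaw within 20 degrees. Cable gland at its +y end.
- cap_center (a point): Centre, half-way up, of the worn amber cap; z along its axis. 18 mm high, 13 to 20 g: flange 36 mm across and 2.5 mm thick at the bottom, domed body 26 mm across above it. Seated on its stem, its flange's underside is 4.5 mm and its centre 13.5 mm above the panel, and it does not give sideways.
- amber_cap: The same amber cap; origin 9 mm below its centre, at the underside of its flange; z along its axis.
- stem_foot (a point): Where the axis of the cap's white stem (16 mm across, 19.5 mm high) meets the panel; axes as the box. The cap is snapped and sealed on it and comes off straight up only. The seal yields slowly: a steady 12 to 20 N draws it off in 2 to 6 s over some 2 mm, then it is suddenly free; pulled at 4 mm/s or faster it resists with over 28 N and tears.
- puller_grip (a point): Grip point of the cap puller, on the axis of its blue upright handle, 64 mm above the underside of its fork; axes as the puller. Handle: 18 x 18 mm square bar, from 37 to 88 mm above that underside, sides along the puller's x and y. 70 to 120 g; stands upright on its fork on the desk.
- cap_puller: Steel cap puller; origin: underside of the fork, below the handle's axis, where a hooked cap's centre comes to lie; z up. Fork open towards its -x (at the start towards the robot, within 30 degrees). Back plate at x = +19 mm stops the flange when fully in. A bridge from 30 mm up carries the handle over the cap; a cap lying in the fork clears it by 9 mm.
- fork_tip (a point): Middle between the fork's two tips, at its underside, x = -21 mm in the puller's frame. Tines flat, 3 mm thick, last 9 mm sloping to 1.2 mm; inner edges 28.6, outer 40.6 mm apart. Under the flange they have 1.5 mm play in height, 1.3 mm to each side: measured poses are not good enough, so feel for the panel with the tines.
- tray_floor (a point): Middle of the parts tray's inner floor, 7 mm above its underside. The bare steel fork is slippery: a freed cap lies loose on it, stays while the fork is level and moves smoothly, and slides out of the open end when that end is tipped down by 30 degrees or more.
- parts_tray: Black open tray, fixed, on the desk: 148 (x) x 208 (y) x 30 mm high; origin at the centre of its underside. Walls 2 mm, clear inside 136 x 196 mm. A small sage-green key cap (27 mm across, 9 mm high) lies in its +x, -y corner.
- button_green (a joint): Travel of the green button: 0 = out, 0.004 m = fully pressed. Springs back; moves from 1.5 N on.
- button_white (a joint): Travel of the white button: 0 = out, 0.004 m = fully pressed. Springs back; moves from 1.5 N on.

How it is judged:
On the way:
1. the cap is off its stem, lying on the puller's fork, at least 20 mm above where it sat (z of cap_center in the frame of control_box above 0.0755 m and contact force between cap_puller and amber_cap above 0.03 N), for 0.1 s.
At the end, for the whole second after the job is handed in: The amber cap lies at rest inside the parts tray (its centre within the tray's inner walls and no more than 34 mm above the tray's underside), touching neither puller nor fingers; the puller stands upright (within 0.1 rad) on the desk top, not on the tray or the box, at rest and released (x of cap_center in the frame of parts_tray between -0.066 and 0.066 m and y of cap_center in the frame of parts_tray between -0.096 and 0.096 m and z of cap_center in the frame of parts_tray below 0.034 m and linear speed of each of amber_cap, cap_puller below 0.03 m/s and contact force between cap_puller and amber_cap below 0.02 N and contact force between cap_puller and parts_tray below 0.02 N and contact force between cap_puller and control_box below 0.02 N and angle between cap_puller's own z axis and vertical below 0.1 rad and height (world z) of puller_grip below 0.072 m).
It fails at once if the puller presses on the control box with more than 30 N (contact force between cap_puller and control_box above 30 N).
It fails at once if the puller loads the cap with more than 28 N (the flange tears) (contact force between cap_puller and amber_cap above 28 N).
It fails at once if the arm or fingers touch the control box or the cap (contact force between any of the fingers, the arm and amber_cap above 0.3 N or contact force between any of the arm, the fingers and control_box above 1 N).
It fails at once if a neighbouring button is pressed by more than 2.5 mm (value of joint any of button_green, button_white above 0.0025 m).
It fails at once if the cap is thrown, or dropped from more than about 60 mm (1.1 m/s) (linear speed of amber_cap above 1.1 m/s).
It also fails if it takes over 61 s, if anything falls off the work surface, if the arm or the gripper's body presses on something with over 40 N, if the wrist force passes 120 N, or if a joint passes its speed limit or range.

## Working session

There is one attempt and no reset: what is moved stays moved. The work goes in short steps, Python scripts to look and compute and a tool call to move; the robot and the scene stay as the last step left them, time stands still between calls to the robot, and variables do not carry over. Pictures are saved under pics/ and viewed, on a budget of 10 in all, crops included, one or two more only if the job needs it, and the job is handed in when it is done.

Besides the shell and the picture viewer there is one more tool, called after "Call:" as a command line: name --argument value ..., lists and objects as JSON in quotes. arm_command: Moves the arm, as the interface text tells. Its arguments: {"type":"object","properties":{"steps":{"type":"array"},"force":{"type":"number"}},"required":["steps"]}

```bash
mkdir -p pics; cat > h.py <<'E'
import numpy as np, cv2
from station import arm
def px2w(cam,u,v,z=None,d=None):
    c=arm.get_calibration(cam);R=np.array(c["R"]);t=np.array(c["t"])
    r=R.T@np.array([(u-c["cx"])/c["fx"],(v-c["cy"])/c["fy"],1.0]);o=-R.T@t
    if d is not None: return o+r*d
    return o+r*(z-o[2])/r[2]
def cloud(cam,dep):
    c=arm.get_calibration(cam);R=np.array(c["R"]);t=np.array(c["t"])
    v,u=np.mgrid[:480,:640]
    P=np.stack([(u-c["cx"])/c["fx"]*dep,(v-c["cy"])/c["fy"]*dep,dep],-1)
    return (P-t)@R
E
python3 - <<'E'
from h import *
np.set_printoptions(precision=4,suppress=True)
print(arm.observe(), arm.grip_point_offset)
ims=[]
for cam in("top","side"):
    im,d=arm.read_camera(cam); np.savez(f"{cam}0.npz",im=im,d=d)
    ims.append(im)
    print(cam,arm.get_calibration(cam))
    C=cloud(cam,d)
    for n in["control_box","amber_cap","cap_puller","parts_tray"]:
        o=arm.outline_of(n,cam)
        for e in o[:1]:
            m=e["region"]&(d>0);P=C[m]
            print(n,e["score"],np.round(e["rect"]),P.min(0),P.max(0),np.median(P,0)); np.save(f"{cam}_{n}.npy",e["region"])
    for n in["cap_center","stem_foot","puller_grip","fork_tip","tray_floor","control_box","cap_puller","button_green","button_white","parts_tray"]:
        z={"cap_center":.0555,"stem_foot":.042,"puller_grip":.064,"fork_tip":0,"tray_floor":.007}.get(n,0)
        for e in arm.mark_of(n,cam)[:2]: print(n,e["score"],e["xy"],px2w(cam,*e["xy"],z=z))
cv2.imwrite("pics/a.png",cv2.cvtColor(cv2.resize(np.vstack(ims),(600,900))[:,:],cv2.COLOR_RGB2BGR)) if 0 else None
for c,i in zip(("top","side"),ims): cv2.imwrite(f"pics/{c}0.png",i[:,:,::-1])
E
```

```text
{'time_s': 0.0, 'joint_positions': array([-1.3127,  0.3117,  0.014 ,  1.5131, -0.0044,  1.3192, -0.0272]), 'dq': array([-0.0005, -0.0003, -0.0004,  0.0002, -0.0007, -0.    ,  0.0002]), 'joint_torque': array([ -0.0003, -37.991 ,   0.1459, -23.0593,   0.0121,   0.0135,
         0.    ]), 'eef_pos': array([0.1622, 0.5248, 0.2302]), 'tool_rot': array([[-0.0006, -0.9554,  0.2953],
       [-0.0023,  0.2953,  0.9554],
       [-1.    , -0.0001, -0.0024]]), 'wrist_force': array([ 0.7942,  0.6272, -0.0406]), 'ft_torque': array([ 0.0226, -0.0368,  0.0564]), 'gripper_width': 0.08562901881470009} -0.0187
top {'fx': 476.9814092528248, 'fy': 476.9814092528248, 'cx': 320.35217013414035, 'cy': 241.69111168990366, 'R': array([[-0.0272, -0.9994, -0.0194],
       [-0.9986,  0.0281, -0.0449],
       [ 0.0454,  0.0181, -0.9988]]), 't': array([-0.055 ,  0.5721,  0.9295])}
control_box 0.89 [275. 229. 129.  65.] [ 0.532  -0.1076 -0.0049] [0.6681 0.1517 0.0685] [ 0.5907 -0.0013  0.0415]
amber_cap 0.73 [286. 232.  16.  19.] [ 0.5754 -0.0259  0.0438] [0.6086 0.0088 0.0682] [ 0.5914 -0.0096  0.0607]
cap_puller 0.94 [191. 251.  29.  24.] [ 0.5329  0.1527 -0.0038] [0.5807 0.2052 0.0911] [0.5553 0.1727 0.0352]
parts_tray 0.8 [460. 241. 114.  86.] [ 0.4908 -0.4519 -0.0033] [ 0.6564 -0.229   0.0428] [ 0.5704 -0.3412  0.0067]
stem_foot 0.82 [287.1, 230.2] [ 0.5928 -0.0082  0.042 ]
puller_grip 0.71 [191.2, 252.0] [0.5554 0.1708 0.064 ]
fork_tip 0.59 [189.8, 265.6] [0.5302 0.1926 0.    ]
tray_floor 0.94 [455.3, 237.5] [ 0.5713 -0.3375  0.007 ]
control_box 0.74 [293.1, 231.3] [ 0.5932 -0.0166  0.    ]
cap_puller 0.58 [455.8, 240.2] [ 0.5663 -0.3401  0.    ]Traceback (most recent call last):
  File "<stdin>", line 17, in <module>
ValueError: it knows: amber_cap, cap_center, cap_puller, control_box, fork_tip, parts_tray, puller_grip, stem_foot, tray_floor
```

```bash
python3 - <<'E'
from h import *
np.set_printoptions(precision=4,suppress=True)
im,d=arm.read_camera("side"); np.savez("side0.npz",im=im,d=d)
cv2.imwrite("pics/side0.png",im[:,:,::-1])
t=np.load("top0.npz")
z=t["im"][170:320,150:550]; z=cv2.resize(z,(800,300),interpolation=cv2.INTER_CUBIC)
s=cv2.resize(im,(800,600)); cv2.imwrite("pics/both.png",np.vstack([z,cv2.resize(im,(400,300)) .repeat(1,1) if 0 else np.hstack([cv2.resize(im,(400,300)),cv2.resize(t["im"],(400,300))])])[:,:,::-1])
print(arm.get_calibration("side"))
C=cloud("side",d)
for n in["control_box","amber_cap","cap_puller","parts_tray"]:
    for e in arm.outline_of(n,"side")[:1]:
        m=e["region"]&(d>0);P=C[m]
        print(n,e["score"],np.round(e["rect"]),P.min(0),P.max(0),np.median(P,0)); np.save(f"side_{n}.npy",e["region"])
for n in["cap_center","stem_foot","puller_grip","fork_tip","tray_floor"]:
    zz={"cap_center":.0555,"stem_foot":.042,"puller_grip":.064,"fork_tip":0,"tray_floor":.007}[n]
    for e in arm.mark_of(n,"side")[:1]: print(n,e["score"],e["xy"],px2w("side",*e["xy"],z=zz))
def fit(P): 
    r=cv2.minAreaRect((P[:,:2]*1000).astype(np.float32)); return r,len(P)
for cam,dd in(("top",t["d"]),("side",d)):
    C=cloud(cam,dd)
    reg=np.load(f"{cam}_control_box.npy"); P=C[reg&(dd>0)]
    print(cam,"panel",fit(P[abs(P[:,2]-.042)<.004]))
    # buttons tops: connected pts above 0.052
    m=((C[...,2]>.052)&(C[...,2]<.075)&reg&(dd>0)).astype(np.uint8)
    n,l,st,ce=cv2.connectedComponentsWithStats(m)
    for i in range(1,n):
        if st[i,4]>15:
            Q=C[l==i]; hi=Q[Q[:,2]>Q[:,2].max()-.006]; print(" btn",ce[i],st[i,4],Q.mean(0),hi.mean(0),Q[:,2].max())
    reg=np.load(f"{cam}_cap_puller.npy"); P=C[reg&(dd>0)]
    top=P[(P[:,2]>.08)]
    print(cam,"puller top",fit(top),top.mean(0) if len(top) else 0)
    for a,b in((.045,.08),(.025,.04),(-.01,.012)):
        Q=P[(P[:,2]>a)&(P[:,2]<b)]; print("  ",a,b,fit(Q) if len(Q)>3 else len(Q))
E
```

```text
{'fx': 545.4687508336867, 'fy': 545.4687508336867, 'cx': 318.96857485922663, 'cy': 233.90306433515678, 'R': array([[-0.9868, -0.1622,  0.0031],
       [-0.083 ,  0.4884, -0.8687],
       [ 0.1394, -0.8574, -0.4954]]), 't': array([0.5436, 0.154 , 0.976 ])}
control_box 0.89 [281. 289.  86.  94.] [ 0.5298 -0.1792 -0.0005] [0.6659 0.1791 0.0885] [0.5861 0.0546 0.0413]
amber_cap 0.71 [301. 264.  19.  17.] [ 0.5738 -0.0183  0.0426] [0.6085 0.0111 0.0666] [0.5894 0.0009 0.0568]
cap_puller 0.64 [301. 335.  37.  57.] [ 0.5287  0.1004 -0.0014] [0.5848 0.2094 0.0903] [0.5542 0.1885 0.0373]
parts_tray 0.9 [332. 207.  63.  47.] [ 0.4898 -0.5081 -0.0015] [ 0.6486 -0.2182  0.0489] [ 0.5693 -0.3376  0.0076]
cap_center 0.72 [298.7, 263.9] [ 0.5899 -0.0003  0.0555]
stem_foot 0.85 [297.4, 268.9] [ 0.5932 -0.0031  0.042 ]
puller_grip 0.89 [300.0, 320.9] [0.5527 0.1765 0.064 ]
fork_tip 0.71 [311.8, 359.8] [0.5309 0.1929 0.    ]
tray_floor 0.76 [335.0, 206.8] [ 0.5672 -0.3435  0.007 ]
top panel (((591.376708984375, -8.874160766601562), (82.56462097167969, 188.55819702148438), 13.369536399841309), 3136)
 b
[... 838 characters left out ...]
244.4882] 127 [ 0.6034 -0.0618  0.0607] [ 0.6044 -0.0646  0.0638] 0.06660860841770577
 btn [299.962  279.4494] 158 [0.576  0.0579 0.061 ] [0.5766 0.0558 0.0637] 0.06638785413042882
side puller top (((554.7766723632812, 182.30210876464844), (19.590858459472656, 20.165630340576172), 68.43006134033203), 136) [0.5538 0.1848 0.0865]
   0.045 0.08 (((551.0154418945312, 187.19400024414062), (25.451955795288086, 15.697601318359375), 27.38876724243164), 250)
   0.025 0.04 (((556.0374145507812, 182.00042724609375), (42.42459487915039, 41.77570724487305), 65.94080352783203), 323)
   -0.01 0.012 (((556.4154052734375, 154.16566467285156), (54.39577102661133, 108.71253204345703), 1.3038607835769653), 170)
```

View pics/both.png

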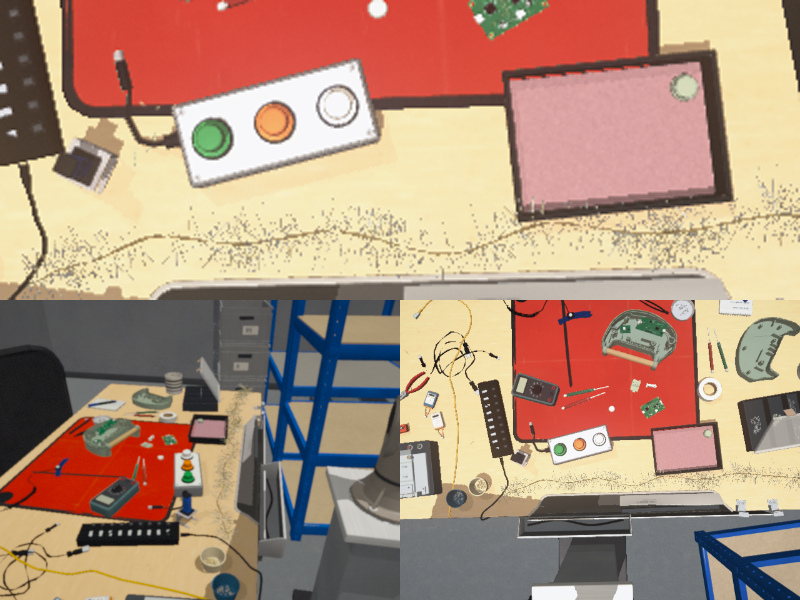

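The picture shows the green, amber and white buttons at crop pixels (211,138), (274,122) and (337,105). The puller is at (88,163), with its fork opening towards the robot, and the tray is at (615,135). The box yaw is about 13° and the puller yaw about -27°.

```bash
cat > plan.py <<'E'
import sys
from h import *
from scipy.spatial.transform import Rotation as Ro
def toolR(yaw,tilt=0):  # jaw axis z at world yaw, x down; tilt>0 tips puller's -x end down
    c,s=np.cos(np.radians(yaw)),np.sin(np.radians(yaw))
    z=np.array([c,s,0]);x=np.array([0,0,-1.]);y=np.cross(z,x)
    R=np.c_[x,y,z]
    py=np.array([-s,c,0])
    return Ro.from_rotvec(-np.radians(tilt)*py).as_matrix()@R
def plan(p,yaw,tilt=0,n=None):
    o=arm.observe();p0=o["eef_pos"];R=o["tool_rot"]
    Rt=toolR(yaw,tilt);w=Ro.from_matrix(R.T@Rt).as_rotvec(degrees=True)
    D=np.array(p)-p0
    k=n or int(np.ceil(max(np.abs(w).max()/7.1,np.linalg.norm(D)*1000/40,1)))
    print("at",np.round(p0*1000,2),"F",np.round(o["wrist_force"],2),"t",o["time_s"],"w",round(o["gripper_width"],4),"rows",k,"turn",np.round(w/k,2),"total",np.round(w,2))
    for i in range(k):
        Ri=R@Ro.from_rotvec(w/k*i,degrees=True).as_matrix()
        print(np.round(Ri.T@D*1000/k,1).tolist(),end=" ")
    print()
if __name__=="__main__":
    a=[float(v) for v in sys.argv[1:]]
    plan(np.array(a[:3])/1000,*(a[3:5]),n=int(a[5]) if len(a)>5 else None)
E
python3 plan.py 554 181.5 130 -27 0 15
```

```text
at [162.4  525.49 231.31] F [-0.63 -0.39  0.38] t 1.1 w 0.0854 rows 15 turn [ 6.66  0.   -0.  ] total [99.83  0.   -0.  ]
[6.8, -31.7, -14.2] [6.8, -33.1, -10.4] [6.8, -34.1, -6.5] [6.8, -34.7, -2.5] [6.8, -34.7, 1.5] [6.8, -34.3, 5.5] [6.8, -33.4, 9.5] [6.8, -32.1, 13.3] [6.8, -30.4, 16.9] [6.8, -28.2, 20.3] [6.8, -25.6, 23.4] [6.8, -22.8, 26.3] [6.8, -19.6, 28.7] [6.8, -16.1, 30.8] [6.8, -12.4, 32.5]
```

Call:
arm_command --steps '[{"grip": 1,"xyz": [6.8,-31.7,-14.2],"angular": [6.66,0,0]},{"grip": 1,"xyz": [6.8,-33.1,-10.4],"angular": [6.66,0,0]},{"grip": 1,"xyz": [6.8,-34.1,-6.5],"angular": [6.66,0,0]},{"grip": 1,"xyz": [6.8,-34.7,-2.5],"angular": [6.66,0,0]},{"grip": 1,"xyz": [6.8,-34.7,1.5],"angular": [6.66,0,0]}]'

```text
time_s: 1.52
eef_pos: [0.2939, 0.4098, 0.1972]
tool_rot: [[0.0, -0.632, 0.775], [0.001, 0.775, 0.632], [-1.0, 0.0, 0.001]]
wrist_force: [-0.1, 1.1, -0.5]
gripper_width: 0.0854
```

Call:
arm_command --steps '[{"grip": 1,"xyz": [6.8,-34.3,5.5],"angular": [6.66,0,0]},{"grip": 1,"xyz": [6.8,-33.4,9.5],"angular": [6.66,0,0]},{"grip": 1,"xyz": [6.8,-32.1,13.3],"angular": [6.66,0,0]},{"grip": 1,"xyz": [6.8,-30.4,16.9],"angular": [6.66,0,0]},{"grip": 1,"xyz": [6.8,-28.2,20.3],"angular": [6.66,0,0]}]'

```text
time_s: 1.93
eef_pos: [0.4244, 0.2951, 0.1633]
tool_rot: [[0.0, -0.103, 0.995], [0.001, 0.995, 0.103], [-1.0, 0.001, 0.001]]
wrist_force: [1.2, 0.2, -0.3]
gripper_width: 0.0856
```

Call:
arm_command --steps '[{"grip": 1,"xyz": [6.8,-25.6,23.4],"angular": [6.66,0,0]},{"grip": 1,"xyz": [6.8,-22.8,26.3],"angular": [6.66,0,0]},{"grip": 1,"xyz": [6.8,-19.6,28.7],"angular": [6.66,0,0]},{"grip": 1,"xyz": [6.8,-16.1,30.8],"angular": [6.66,0,0]},{"grip": 1,"xyz": [6.8,-12.4,32.5],"angular": [6.66,0,0]}]'

```text
time_s: 2.35
eef_pos: [0.5549, 0.1804, 0.1291]
tool_rot: [[0.0, 0.46, 0.888], [0.0, 0.888, -0.46], [-1.0, 0.001, 0.0]]
wrist_force: [0.6, 0.8, -0.0]
gripper_width: 0.0856
```

Call:
arm_command --steps '[{"grip": 1,"xyz": [0,0,0],"angular": [0,0,0]},{"grip": 1,"xyz": [0,0,0],"angular": [0,0,0]}]'

```text
time_s: 2.52
eef_pos: [0.5551, 0.1781, 0.1287]
tool_rot: [[-0.0, 0.459, 0.888], [-0.002, 0.888, -0.459], [-1.0, -0.002, 0.001]]
wrist_force: [0.2, 0.5, -0.7]
gripper_width: 0.0856
```

```bash
python3 plan.py 554 181.5 130 -27 0
```

```text
at [555.06 178.12 128.71] F [ 0.15  0.46 -0.75] t 2.5167 w 0.0856 rows 1 turn [-0.35  0.06  0.13] total [-0.35  0.06  0.13]
[-1.3, 2.5, -2.5]
```

Call:
arm_command --steps '[{"grip": 1,"xyz": [28,2,-1.5],"angular": [0,0,0]},{"grip": 1,"xyz": [28,0,0],"angular": [0,0,0]},{"grip": 1,"xyz": [27,0,0],"angular": [0,0,0]},{"grip": 1,"xyz": [0,0,0],"angular": [0,0,0]}]'

```text
time_s: 2.85
eef_pos: [0.5475, 0.1849, 0.0411]
tool_rot: [[-0.012, 0.452, 0.892], [-0.002, 0.892, -0.452], [-1.0, -0.007, -0.009]]
wrist_force: [-1.7, -0.9, -1.1]
gripper_width: 0.0851
```

Call:
arm_command --force 60 --steps '[{"grip": -1,"xyz": [0,0,0],"angular": [0,0,0]},{"grip": -1,"xyz": [0,0,0],"angular": [0,0,0]},{"grip": -1,"xyz": [0,0,0],"angular": [0,0,0]},{"grip": -1,"xyz": [0,0,0],"angular": [0,0,0]},{"grip": -1,"xyz": [0,0,0],"angular": [0,0,0]}]'

```text
time_s: 3.27
eef_pos: [0.5545, 0.1842, 0.0479]
tool_rot: [[0.003, 0.455, 0.89], [0.001, 0.89, -0.455], [-1.0, 0.002, 0.002]]
wrist_force: [-0.7, 0.4, 0.6]
gripper_width: 0.0259
```

Call:
arm_command --steps '[{"grip": -1,"xyz": [0,0,0],"angular": [0,0,0]},{"grip": -1,"xyz": [0,0,0],"angular": [0,0,0]},{"grip": -1,"xyz": [0,0,0],"angular": [0,0,0]},{"grip": -1,"xyz": [0,0,0],"angular": [0,0,0]},{"grip": -1,"xyz": [0,0,0],"angular": [0,0,0]}]'

```text
time_s: 3.68
eef_pos: [0.5543, 0.1841, 0.0476]
tool_rot: [[0.002, 0.455, 0.89], [0.001, 0.89, -0.455], [-1.0, 0.002, 0.001]]
wrist_force: [-0.9, -0.1, 6.1]
gripper_width: 0.017
```

Call:
arm_command --steps '[{"grip": -1,"xyz": [-25,0,0],"angular": [0,0,0]},{"grip": -1,"xyz": [-40,0,0],"angular": [0,0,0]},{"grip": -1,"xyz": [-40,0,0],"angular": [0,0,0]},{"grip": -1,"xyz": [0,0,0],"angular": [0,0,0]}]'

```text
time_s: 4.02
eef_pos: [0.559, 0.1846, 0.1596]
tool_rot: [[0.015, 0.455, 0.89], [0.005, 0.89, -0.455], [-1.0, 0.011, 0.011]]
wrist_force: [1.6, 0.5, 0.7]
gripper_width: 0.0177
```

```bash
python3 - <<'E'
from h import *
np.set_printoptions(precision=4,suppress=True)
print([ (arm.observe()[k]) for k in("eef_pos","wrist_force","ft_torque","gripper_width")])
for cam in("top","side"):
    im,d=arm.read_camera(cam);C=cloud(cam,d)
    cv2.imwrite(f"pics/{cam}1.png",im[:,:,::-1])
    for e in arm.outline_of("cap_puller",cam)[:1]:
        P=C[e["region"]&(d>0)];print(cam,e["score"],e["rect"],P.min(0),P.max(0))
        b=P[:,2].min()
        print(cv2.minAreaRect((P[(P[:,2]<.15),:2]*1000).astype(np.float32)))
    for n in("puller_grip","fork_tip"):
        for e in arm.mark_of(n,cam)[:1]: print(n,e["score"],e["xy"],px2w(cam,*e["xy"],z=arm.observe()["eef_pos"][2]+(.019 if n=="puller_grip" else -.045)))
E
python3 plan.py 652 9 150 13.2 0
```

```text
[array([0.559 , 0.1846, 0.1596]), array([1.625 , 0.5279, 0.6923]), array([-0.0289, -0.1825,  0.025 ]), 0.017696048647469615]
top 0.4 [176.6, 250.5, 29.5, 27.3] [ 0.5366  0.1538 -0.0016] [0.5841 0.2125 0.2259]
((556.3095092773438, 182.91302490234375), (41.153202056884766, 50.37306594848633), 62.61243438720703)
puller_grip 0.81 [167.1, 247.9] [0.56   0.1798 0.1702]
fork_tip 0.71 [170.3, 259.0] [0.5427 0.1966 0.105 ]
side 0.58 [300.1, 284.1, 37.3, 61.5] [0.5285 0.0452 0.0279] [0.6113 0.2099 0.1915]
((566.6572875976562, 125.464111328125), (57.89097595214844, 174.9560546875), 15.043131828308105)
puller_grip 0.87 [298.6, 267.1] [0.5527 0.1796 0.1683]
fork_tip 0.81 [312.6, 313.5] [0.5271 0.2056 0.1045]
at [552.2  183.56 149.52] F [-0.47 -0.15 -0.34] t 4.4167 w 0.0178 rows 6 turn [-6.71 -0.03  0.02] total [-40.27  -0.18   0.1 ]
[-0.1, -18.3, 28.1] [-0.1, -21.5, 25.7] [-0.1, -24.3, 23.0] [-0.1, -26.9, 20.0] [-0.1, -29.0, 16.7] [-0.1, -30.8, 13.2]
```

```bash
python3 plan.py 635 4 125 13.2 0 6
```

```text
at [552.2  183.56 149.52] F [-0.47 -0.15 -0.34] t 4.4167 w 0.0178 rows 6 turn [-6.71 -0.03  0.02] total [-40.27  -0.18   0.1 ]
[4.1, -20.4, 25.9] [4.1, -23.2, 23.4] [4.1, -25.8, 20.5] [4.1, -28.0, 17.3] [4.1, -29.9, 13.9] [4.1, -31.3, 10.3]
```

Call:
arm_command --steps '[{"grip": -1,"xyz": [0,-20.4,25.9],"angular": [-6.71,0,0]},{"grip": -1,"xyz": [0,-23.2,23.4],"angular": [-6.71,0,0]},{"grip": -1,"xyz": [0,-25.8,20.5],"angular": [-6.71,0,0]},{"grip": -1,"xyz": [0,-28,17.3],"angular": [-6.71,0,0]},{"grip": -1,"xyz": [0,-29.9,13.9],"angular": [-6.71,0,0]}]'

```text
time_s: 4.83
eef_pos: [0.6223, 0.0329, 0.1502]
tool_rot: [[-0.002, -0.119, 0.993], [-0.0, 0.993, 0.119], [-1.0, 0.0, -0.002]]
wrist_force: [2.0, -0.4, -0.9]
gripper_width: 0.0172
```

Call:
arm_command --steps '[{"grip": -1,"xyz": [0,-31.3,10.3],"angular": [-6.71,0,0]},{"grip": -1,"xyz": [12,0,0],"angular": [0,0,0]},{"grip": -1,"xyz": [13,0,0],"angular": [0,0,0]},{"grip": -1,"xyz": [0,0,0],"angular": [0,0,0]},{"grip": -1,"xyz": [0,0,0],"angular": [0,0,0]}]'

```text
time_s: 5.25
eef_pos: [0.6348, 0.0049, 0.1245]
tool_rot: [[-0.004, -0.228, 0.974], [0.0, 0.974, 0.228], [-1.0, 0.001, -0.004]]
wrist_force: [0.2, -0.1, -1.2]
gripper_width: 0.0174
```

```bash
python3 plan.py 635 4 125 13.2 0; python3 - <<'E'
from h import *
np.set_printoptions(precision=4,suppress=True)
ims=[]
for cam in("top","side"):
    im,d=arm.read_camera(cam);np.savez(f"{cam}2.npz",im=im,d=d)
    C=cloud(cam,d)
    y,x=(170,210) if cam=="top" else (190,240)
    ims.append(cv2.resize(im[y:y+100,x:x+133],(798,600),interpolation=cv2.INTER_CUBIC)[:,:])
    for n in("puller_grip","fork_tip","cap_center"):
        for e in arm.mark_of(n,cam)[:1]: print(cam,n,e["score"],e["xy"],px2w(cam,*e["xy"],z={"puller_grip":.144,"fork_tip":.080,"cap_center":.0555}[n]))
v=np.hstack([cv2.resize(i,(400,300)) for i in ims]);cv2.imwrite("pics/c2.png",np.hstack([cv2.resize(i,(400,400)) for i in ims])[:,:,::-1])
E
```

```text
at [634.84   4.87 124.48] F [ 0.19 -0.06 -1.17] t 5.25 w 0.0174 rows 1 turn [-0.02 -0.22 -0.07] total [-0.02 -0.22 -0.07]
[-0.5, -0.9, -0.0] 
top puller_grip 0.56 [274.0, 200.9] [0.6363 0.004  0.144 ]
top fork_tip 0.64 [282.6, 215.2] [ 0.618  -0.0039  0.08  ]
top cap_center 0.49 [286.3, 229.3] [ 0.5936 -0.0079  0.0555]
side puller_grip 0.61 [272.0, 220.7] [ 0.638  -0.0001  0.144 ]
side fork_tip 0.71 [285.5, 256.1] [0.6114 0.0149 0.08  ]
side cap_center 0.68 [301.2, 261.7] [ 0.5867 -0.0087  0.0555]
```

View pics/c2.png

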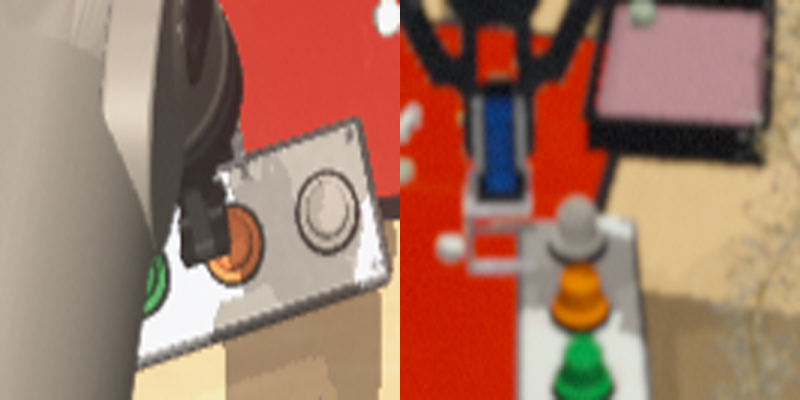

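The top view is mostly hidden by the arm; the amber button shows at (235,245) in that crop. In the side crop the puller frame spans about (468-535, 180-270) and the amber cap is at (580,300). Next I'll get the lateral offset from side-camera depth.

```bash
python3 - <<'E'
from h import *
np.set_printoptions(precision=2,suppress=True)
from scipy.optimize import least_squares
yaw=np.radians(13.2);A=np.array([[np.cos(yaw),np.sin(yaw),0],[-np.sin(yaw),np.cos(yaw),0],[0,0,1]])
tcp=np.array([.6349,.0045,.1245])
for f in("side2","top0","side0","top2"):
    q=np.load(f+".npz");im=q["im"].astype(int);d=q["d"];C=(cloud(f[:-1],d))
    L=((C-tcp)@A.T)*1000  # box-axes, rel to TCP, mm
    h=cv2.cvtColor(q["im"],cv2.COLOR_RGB2HSV)
    W=C
    near=(abs(W[...,0]-.6)<.1)&(abs(W[...,1])<.13)&(d>0)
    if f=="side2":
        blue=near&(h[...,0]>100)&(h[...,0]<130)&(h[...,1]>120)&(W[...,2]>.11)
        P=L[blue];print(f,"blue",len(P),np.percentile(P,[5,25,50,75,95],axis=0))
        fork=near&(W[...,2]>.072)&(W[...,2]<.088)&(L[...,0]>-30)&(L[...,0]<30)
        P=L[fork];print("fork",len(P),P[np.argsort(P[:,0])])
    for nm,lo,hi in(("amber",8,20),("green",50,80)):
        m=near&(h[...,0]>=lo)&(h[...,0]<=hi)&(h[...,1]>130)&(W[...,2]>.05)&(W[...,2]<.07)
        P=L[m]
        if len(P)<20: print(f,nm,len(P));continue
        B=P[P[:,2]>-124.5+49.5]  # body
        def r(c): return np.maximum(np.hypot(B[:,0]-c[0],B[:,1]-c[1])-13,0)
        print(f,nm,len(P),"mean",P.mean(0),"minmax",P.min(0),P.max(0))
E
```

```text
side2 blue 226 [[-6.28  3.55 -7.82]
 [-2.96  5.57  0.52]
 [ 1.08  6.82 14.  ]
 [ 4.84  7.7  28.13]
 [ 8.29  9.62 38.4 ]]
fork 118 [[-18.18 -21.14 -44.57]
 [-18.12 -19.85 -46.02]
 [-17.77  18.48 -42.3 ]
 [-16.27 -21.62 -44.78]
 [-15.98  15.97 -41.62]
 [-15.92  16.99 -43.16]
 [-14.41 -17.52 -42.26]
 [-14.1   12.7  -43.59]
 [-14.06  15.25 -44.18]
 [-12.55 -20.77 -41.91]
 [-12.5  -18.87 -43.  ]
 [-12.29  15.64 -41.68]
 [-12.25  17.62 -42.63]
 [-10.6  -24.38 -44.  ]
 [-10.6  -19.27 -43.16]
 [-10.46  15.98 -41.4 ]
 [-10.41  17.17 -42.83]
 [ -8.8  -13.23 -39.48]
 [ -8.75 -20.99 -41.9 ]
 [ -8.66 -17.47 -44.23]
 [ -8.57  17.38 -42.63]
 [ -8.56  12.35 -43.59]
 [ -8.54  19.71 -43.34]
 [ -6.87 -19.73 -41.08]
 [ -6.82 -18.36 -42.48]
 [ -6.77 -16.82 -43.77]
 [ -6.76  14.95 -41.9 ]
 [ -6.72  16.33 -43.21]
 [ -6.67  17.79 -44.48]
 [ -4.99 -15.49 -40.69]
 [ -4.9  -23.71 -43.38]
 [ -4.89  17.16 -42.63]
 [ -4.89  13.45 -42.76]
 [ -4.84 -18.89 -44.94]
 [ -4.83  17.8  -44.4 ]
 [ -3.11  19.42 -41.15]
 [ -3.08 -16.41 -41.17]
 [ -3.03  12.53 -43.26]
 [ -3.03 -15.17 -42.63]
 [ -3.03  19.15 -43.48]
 [ -3.02 -
[... 1768 characters left out ...]
 22.43  16.37 -37.72]
 [ 22.51  16.82 -39.6 ]
 [ 22.58  17.47 -41.36]
 [ 22.65  18.05 -43.16]]
side2 amber 158 mean [-45.81   4.66 -64.84] minmax [-62.35 -14.84 -74.48] [-31.99  16.03 -57.78]
side2 green 155 mean [-45.97  67.5  -65.2 ] minmax [-61.07  47.53 -74.44] [-32.5   81.16 -58.3 ]
top0 amber 178 mean [-45.73  -2.59 -63.06] minmax [-61.27 -18.52 -74.49] [-29.46  13.82 -56.29]
top0 green 0
side0 amber 141 mean [-46.02   4.84 -64.46] minmax [-59.16 -12.01 -74.45] [-32.08  18.59 -57.93]
side0 green 159 mean [-45.53  67.63 -65.68] minmax [-59.45  48.4  -74.45] [-30.63  78.02 -58.11]
top2 amber 117 mean [-48.03  -6.28 -64.02] minmax [-59.81 -17.19 -74.47] [-30.45  11.11 -55.86]
top2 green 0
```

```bash
python3 - <<'E'
from h import *
yaw=np.radians(13.2);A=np.array([[np.cos(yaw),np.sin(yaw),0],[-np.sin(yaw),np.cos(yaw),0],[0,0,1]])
tcp=np.array([.6349,.0045,.1245])
th=np.linspace(0,2*np.pi,720)[:,None]
def ring(r,z): return np.stack(np.broadcast_arrays(r*np.cos(th),r*np.sin(th),z),-1).reshape(-1,3)
rr=np.linspace(0,1,60)[None]
S=np.vstack([ring(18,46.5+2.5*rr),ring(13+5*rr,49+0*rr),ring(13,49+12*rr),ring(13*rr,64.5-3.5*rr**4)])/1000
c=arm.get_calibration("side");R=np.array(c["R"]);t=np.array(c["t"])
def vis(ctr):
    W=np.r_[ctr,0]+S; K=W@R.T+t; u=np.round(K[:,0]/K[:,2]*c["fx"]+c["cx"]).astype(int);v=np.round(K[:,1]/K[:,2]*c["fy"]+c["cy"]).astype(int)
    zb={}
    for i in np.argsort(K[:,2]): zb.setdefault((u[i],v[i]),i)
    return W[list(zb.values())]
V=vis(np.array([.59,-.005]));V=V[V[:,2]>.05]
L=(V-[.59,-.005,0])@A.T*1000
print("bias of visible mean (box axes)",L.mean(0),len(L))
E
```

```text
bias of visible mean (box axes) [ 0.44995318  6.60365817 60.1746812 ] 173
```

The cap is laterally aligned with the fork to within about 0.4 mm, and the slide needed is about 46 mm. I'll lower now.

Call:
arm_command --steps '[{"grip": -1,"xyz": [15,0,0],"angular": [0,0,0]},{"grip": -1,"xyz": [13,0,0],"angular": [0,0,0]},{"grip": -1,"xyz": [2,0,0],"angular": [0,0,0]},{"grip": -1,"xyz": [0,0,0],"angular": [0,0,0]},{"grip": -1,"xyz": [0,0,0],"angular": [0,0,0]}]'

```text
time_s: 6.07
eef_pos: [0.6365, 0.0043, 0.0968]
tool_rot: [[0.001, -0.228, 0.974], [-0.0, 0.974, 0.228], [-1.0, -0.0, 0.001]]
wrist_force: [0.4, -0.1, 0.2]
gripper_width: 0.0173
```

Call:
arm_command --steps '[{"grip": -1,"xyz": [1,0,0],"angular": [0,0,0]},{"grip": -1,"xyz": [0,0,0],"angular": [0,0,0]}]'

```text
time_s: 6.23
eef_pos: [0.6369, 0.0042, 0.0962]
tool_rot: [[0.002, -0.228, 0.974], [-0.0, 0.974, 0.228], [-1.0, -0.0, 0.002]]
wrist_force: [-0.4, 0.6, -0.1]
gripper_width: 0.0175
```

Call:
arm_command --steps '[{"grip": -1,"xyz": [1,0,0],"angular": [0,0,0]},{"grip": -1,"xyz": [0,0,0],"angular": [0,0,0]}]'

```text
time_s: 6.4
eef_pos: [0.6364, 0.0042, 0.0946]
tool_rot: [[0.001, -0.228, 0.974], [0.0, 0.974, 0.228], [-1.0, -0.0, 0.001]]
wrist_force: [0.1, -0.3, -1.2]
gripper_width: 0.0171
```

Call:
arm_command --steps '[{"grip": -1,"xyz": [1,0,0],"angular": [0,0,0]},{"grip": -1,"xyz": [0,0,0],"angular": [0,0,0]}]'

```text
time_s: 6.57
eef_pos: [0.6361, 0.0043, 0.0932]
tool_rot: [[-0.0, -0.228, 0.974], [0.0, 0.974, 0.228], [-1.0, 0.0, -0.0]]
wrist_force: [0.3, 0.6, -0.8]
gripper_width: 0.0172
```

Call:
arm_command --steps '[{"grip": -1,"xyz": [1,0,0],"angular": [0,0,0]},{"grip": -1,"xyz": [0,0,0],"angular": [0,0,0]}]'

```text
time_s: 6.73
eef_pos: [0.636, 0.0043, 0.0921]
tool_rot: [[-0.0, -0.228, 0.974], [0.0, 0.974, 0.228], [-1.0, 0.0, -0.0]]
wrist_force: [-0.6, -0.4, -0.6]
gripper_width: 0.0173
```

Call:
arm_command --steps '[{"grip": -1,"xyz": [0.5,0,0],"angular": [0,0,0]},{"grip": -1,"xyz": [0,0,0],"angular": [0,0,0]}]'

```text
time_s: 6.9
eef_pos: [0.6361, 0.0043, 0.0917]
tool_rot: [[-0.0, -0.228, 0.974], [0.0, 0.974, 0.228], [-1.0, 0.0, -0.0]]
wrist_force: [-0.0, -0.3, -1.3]
gripper_width: 0.0174
```

Call:
arm_command --steps '[{"grip": -1,"xyz": [0.5,0,0],"angular": [0,0,0]},{"grip": -1,"xyz": [0,0,0],"angular": [0,0,0]}]'

```text
time_s: 7.07
eef_pos: [0.6361, 0.0043, 0.0912]
tool_rot: [[-0.0, -0.228, 0.974], [0.0, 0.974, 0.228], [-1.0, 0.0, -0.0]]
wrist_force: [0.7, 0.6, 0.0]
gripper_width: 0.0171
```

Call:
arm_command --steps '[{"grip": -1,"xyz": [0.5,0,0],"angular": [0,0,0]},{"grip": -1,"xyz": [0,0,0],"angular": [0,0,0]}]'

```text
time_s: 7.23
eef_pos: [0.6361, 0.0043, 0.0907]
tool_rot: [[-0.0, -0.228, 0.974], [0.0, 0.974, 0.228], [-1.0, 0.0, -0.0]]
wrist_force: [0.1, -0.1, -0.5]
gripper_width: 0.0175
```

Call:
arm_command --steps '[{"grip": -1,"xyz": [0.5,0,0],"angular": [0,0,0]},{"grip": -1,"xyz": [0,0,0],"angular": [0,0,0]}]'

```text
time_s: 7.4
eef_pos: [0.6361, 0.0042, 0.0902]
tool_rot: [[-0.0, -0.228, 0.974], [-0.0, 0.974, 0.228], [-1.0, 0.0, -0.0]]
wrist_force: [-0.5, -0.2, -1.0]
gripper_width: 0.0174
```

Call:
arm_command --steps '[{"grip": -1,"xyz": [0.4,0,0],"angular": [0,0,0]},{"grip": -1,"xyz": [0,0,0],"angular": [0,0,0]}]'

```text
time_s: 7.57
eef_pos: [0.6361, 0.0043, 0.0898]
tool_rot: [[-0.0, -0.228, 0.974], [0.0, 0.974, 0.228], [-1.0, 0.0, -0.0]]
wrist_force: [1.0, -0.4, -1.3]
gripper_width: 0.0174
```

Call:
arm_command --steps '[{"grip": -1,"xyz": [0.4,0,0],"angular": [0,0,0]},{"grip": -1,"xyz": [0,0,0],"angular": [0,0,0]}]'

```text
time_s: 7.73
eef_pos: [0.6363, 0.0042, 0.0897]
tool_rot: [[0.0, -0.228, 0.974], [0.0, 0.974, 0.228], [-1.0, -0.0, 0.0]]
wrist_force: [-0.6, 0.4, -0.2]
gripper_width: 0.0172
```

Call:
arm_command --steps '[{"grip": -1,"xyz": [0.4,0,0],"angular": [0,0,0]},{"grip": -1,"xyz": [0,0,0],"angular": [0,0,0]}]'

```text
time_s: 7.9
eef_pos: [0.6364, 0.0042, 0.0897]
tool_rot: [[0.001, -0.228, 0.974], [0.0, 0.974, 0.228], [-1.0, -0.0, 0.001]]
wrist_force: [-0.9, -0.3, 1.0]
gripper_width: 0.0173
```

Call:
arm_command --steps '[{"grip": -1,"xyz": [0,0,0],"angular": [0,0,0]}]'

```text
time_s: 7.98
eef_pos: [0.6364, 0.0042, 0.0896]
tool_rot: [[0.001, -0.228, 0.974], [0.0, 0.974, 0.228], [-1.0, -0.0, 0.001]]
wrist_force: [-1.4, 0.5, 2.2]
gripper_width: 0.0175
```

Call:
arm_command --steps '[{"grip": -1,"xyz": [-1.4,0.7,0],"angular": [0,0,0]},{"grip": -1,"xyz": [0,0,-3],"angular": [0,0,0]},{"grip": -1,"xyz": [0,0,-3],"angular": [0,0,0]},{"grip": -1,"xyz": [0,0,0],"angular": [0,0,0]},{"grip": -1,"xyz": [0,0,0],"angular": [0,0,0]}]'

```text
time_s: 8.4
eef_pos: [0.6297, 0.0034, 0.0902]
tool_rot: [[-0.001, -0.228, 0.974], [0.0, 0.974, 0.228], [-1.0, 0.0, -0.001]]
wrist_force: [0.2, -0.2, -0.7]
gripper_width: 0.0172
```

Call:
arm_command --steps '[{"grip": -1,"xyz": [0,0,-1.5],"angular": [0,0,0]},{"grip": -1,"xyz": [0,0,-1.5],"angular": [0,0,0]},{"grip": -1,"xyz": [0,0,-1.5],"angular": [0,0,0]},{"grip": -1,"xyz": [0,0,-1.5],"angular": [0,0,0]}]'

```text
time_s: 8.73
eef_pos: [0.6242, 0.0021, 0.0905]
tool_rot: [[-0.0, -0.228, 0.974], [-0.0, 0.974, 0.228], [-1.0, -0.0, -0.0]]
wrist_force: [0.2, -0.4, -1.1]
gripper_width: 0.017
```

Call:
arm_command --steps '[{"grip": -1,"xyz": [0,0,-1.5],"angular": [0,0,0]},{"grip": -1,"xyz": [0,0,-1.5],"angular": [0,0,0]},{"grip": -1,"xyz": [0,0,-1.5],"angular": [0,0,0]}]'

```text
time_s: 8.98
eef_pos: [0.6198, 0.0011, 0.0905]
tool_rot: [[0.0, -0.228, 0.974], [0.0, 0.974, 0.228], [-1.0, 0.0, 0.0]]
wrist_force: [0.3, 0.2, -1.1]
gripper_width: 0.0172
```

Call:
arm_command --steps '[{"grip": -1,"xyz": [0,0,-1.5],"angular": [0,0,0]},{"grip": -1,"xyz": [0,0,-1.5],"angular": [0,0,0]},{"grip": -1,"xyz": [0,0,-1.5],"angular": [0,0,0]}]'

```text
time_s: 9.23
eef_pos: [0.6154, 0.0001, 0.0905]
tool_rot: [[0.0, -0.228, 0.974], [0.0, 0.974, 0.228], [-1.0, 0.0, 0.0]]
wrist_force: [0.5, 0.4, -1.3]
gripper_width: 0.0173
```

Call:
arm_command --steps '[{"grip": -1,"xyz": [0,0,-1.5],"angular": [0,0,0]},{"grip": -1,"xyz": [0,0,-1.5],"angular": [0,0,0]},{"grip": -1,"xyz": [0,0,-1.5],"angular": [0,0,0]}]'

```text
time_s: 9.48
eef_pos: [0.6111, -0.0009, 0.0905]
tool_rot: [[0.0, -0.228, 0.974], [-0.0, 0.974, 0.228], [-1.0, -0.0, 0.0]]
wrist_force: [-0.2, 0.6, -0.6]
gripper_width: 0.0173
```

Call:
arm_command --steps '[{"grip": -1,"xyz": [0,0,0],"angular": [0,0,0]},{"grip": -1,"xyz": [0,0,0],"angular": [0,0,0]}]'

```text
time_s: 9.65
eef_pos: [0.6112, -0.0009, 0.0905]
tool_rot: [[0.0, -0.228, 0.974], [0.0, 0.974, 0.228], [-1.0, 0.0, 0.0]]
wrist_force: [0.1, -0.5, -0.7]
gripper_width: 0.0174
```

Call:
arm_command --steps '[{"grip": -1,"xyz": [0,0,-1.5],"angular": [0,0,0]},{"grip": -1,"xyz": [0,0,-1.5],"angular": [0,0,0]},{"grip": -1,"xyz": [0,0,-1.5],"angular": [0,0,0]},{"grip": -1,"xyz": [0,0,-1.5],"angular": [0,0,0]}]'

```text
time_s: 9.98
eef_pos: [0.6052, -0.0023, 0.0905]
tool_rot: [[-0.0, -0.228, 0.974], [-0.0, 0.974, 0.228], [-1.0, 0.0, -0.0]]
wrist_force: [0.2, 0.5, -1.1]
gripper_width: 0.0172
```

Call:
arm_command --steps '[{"grip": -1,"xyz": [0,0,-1.5],"angular": [0,0,0]},{"grip": -1,"xyz": [0,0,-1.5],"angular": [0,0,0]},{"grip": -1,"xyz": [0,0,-1.5],"angular": [0,0,0]},{"grip": -1,"xyz": [0,0,-1.5],"angular": [0,0,0]}]'

```text
time_s: 10.32
eef_pos: [0.5994, -0.0037, 0.0906]
tool_rot: [[0.0, -0.228, 0.974], [0.0, 0.974, 0.228], [-1.0, 0.0, 0.0]]
wrist_force: [-0.5, -1.3, 0.0]
gripper_width: 0.0178
```

Call:
arm_command --steps '[{"grip": -1,"xyz": [0,0,-1.5],"angular": [0,0,0]},{"grip": -1,"xyz": [0,0,-1.5],"angular": [0,0,0]},{"grip": -1,"xyz": [0,0,-1.5],"angular": [0,0,0]},{"grip": -1,"xyz": [0,0,0],"angular": [0,0,0]}]'

```text
time_s: 10.65
eef_pos: [0.5948, -0.0048, 0.0905]
tool_rot: [[-0.0, -0.228, 0.974], [0.0, 0.974, 0.228], [-1.0, 0.0, -0.0]]
wrist_force: [-0.3, -0.9, -1.3]
gripper_width: 0.0173
```

```bash
python3 - <<'E'
from h import *
np.set_printoptions(precision=4,suppress=True)
o=arm.observe();print(o["eef_pos"],o["wrist_force"],o["ft_torque"])
im,d=arm.read_camera("side");np.savez("side3.npz",im=im,d=d)
v=im[215:315,240:373];cv2.imwrite("pics/s3.png",cv2.resize(v,(798,600),interpolation=cv2.INTER_CUBIC)[:,:,::-1])
for n,z in(("puller_grip",.109),("fork_tip",.0435),("cap_center",.0555)):
    for e in arm.mark_of(n,"side")[:1]: print(n,e["score"],e["xy"],px2w("side",*e["xy"],z=z))
E
```

```text
[ 0.5948 -0.0048  0.0905] [-0.3333 -0.9487 -1.3001] [0.029  0.0054 0.0533]
puller_grip 0.97 [296.6, 236.4] [ 0.5951 -0.0108  0.109 ]
fork_tip 0.6 [308.8, 267.1] [ 0.5725 -0.0107  0.0435]
cap_center 0.7 [298.3, 261.0] [ 0.5926 -0.0102  0.0555]
```

View pics/s3.png

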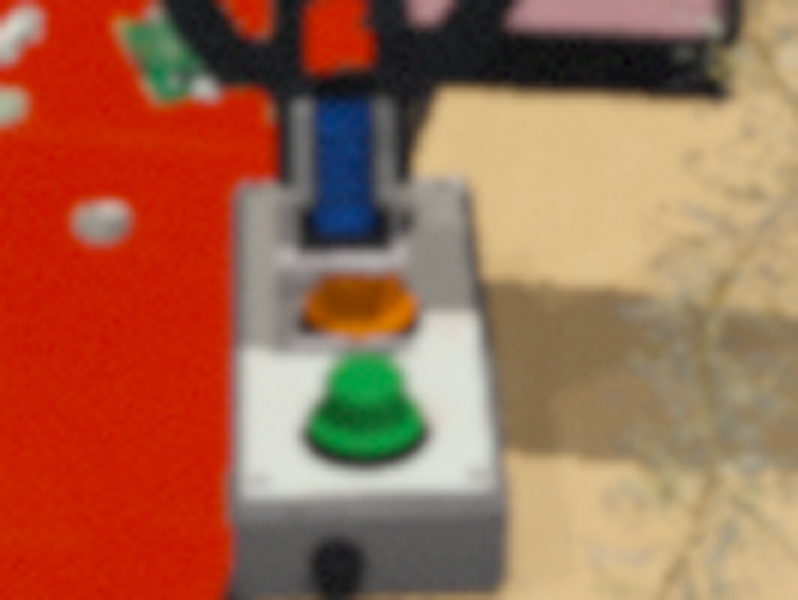

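The cap at (360,305) is between the tines, under the bridge, with a few mm left to go. I'll slide on until I feel the back plate.

Call:
arm_command --steps '[{"grip": -1,"xyz": [0,0,-1],"angular": [0,0,0]},{"grip": -1,"xyz": [0,0,-1],"angular": [0,0,0]},{"grip": -1,"xyz": [0,0,-1],"angular": [0,0,0]},{"grip": -1,"xyz": [0,0,-1],"angular": [0,0,0]},{"grip": -1,"xyz": [0,0,0],"angular": [0,0,0]}]'

```text
time_s: 11.27
eef_pos: [0.591, -0.0057, 0.0905]
tool_rot: [[-0.0, -0.228, 0.974], [-0.0, 0.974, 0.228], [-1.0, 0.0, -0.0]]
wrist_force: [-0.6, 0.5, -1.4]
gripper_width: 0.0173
```

Call:
arm_command --steps '[{"grip": -1,"xyz": [0,0,-1],"angular": [0,0,0]},{"grip": -1,"xyz": [0,0,-1],"angular": [0,0,0]},{"grip": -1,"xyz": [0,0,0],"angular": [0,0,0]}]'

```text
time_s: 11.52
eef_pos: [0.5895, -0.0059, 0.0906]
tool_rot: [[0.001, -0.228, 0.974], [0.0, 0.974, 0.228], [-1.0, -0.0, 0.001]]
wrist_force: [0.0, 0.9, -1.0]
gripper_width: 0.0172
```

Call:
arm_command --steps '[{"grip": -1,"xyz": [0,0,-0.7],"angular": [0,0,0]},{"grip": -1,"xyz": [0,0,0],"angular": [0,0,0]}]'

```text
time_s: 11.68
eef_pos: [0.5892, -0.006, 0.0908]
tool_rot: [[0.002, -0.228, 0.974], [0.0, 0.974, 0.228], [-1.0, -0.0, 0.002]]
wrist_force: [1.7, -0.3, -0.2]
gripper_width: 0.0172
```

Call:
arm_command --steps '[{"grip": -1,"xyz": [0,0,-0.7],"angular": [0,0,0]},{"grip": -1,"xyz": [0,0,0],"angular": [0,0,0]}]'

```text
time_s: 11.85
eef_pos: [0.5888, -0.0061, 0.0909]
tool_rot: [[0.002, -0.228, 0.974], [0.0, 0.974, 0.228], [-1.0, -0.0, 0.002]]
wrist_force: [2.1, 1.1, -1.4]
gripper_width: 0.0171
```

Call:
arm_command --steps '[{"grip": -1,"xyz": [0,0,1.2],"angular": [0,0,0]},{"grip": -1,"xyz": [-0.3,0,0],"angular": [0,0,0]},{"grip": -1,"xyz": [-0.3,0,0],"angular": [0,0,0]},{"grip": -1,"xyz": [-0.3,0,0],"angular": [0,0,0]},{"grip": -1,"xyz": [0,0,0],"angular": [0,0,0]}]'

```text
time_s: 12.27
eef_pos: [0.589, -0.0061, 0.0912]
tool_rot: [[-0.0, -0.228, 0.974], [-0.0, 0.974, 0.228], [-1.0, -0.0, -0.0]]
wrist_force: [2.1, 0.3, -3.6]
gripper_width: 0.0176
```

Call:
arm_command --steps '[{"grip": -1,"xyz": [-0.3,0,0],"angular": [0,0,0]},{"grip": -1,"xyz": [-0.3,0,0],"angular": [0,0,0]},{"grip": -1,"xyz": [-0.3,0,0],"angular": [0,0,0]},{"grip": -1,"xyz": [0,0,0],"angular": [0,0,0]}]'

```text
time_s: 12.6
eef_pos: [0.5888, -0.006, 0.0914]
tool_rot: [[-0.001, -0.228, 0.974], [-0.0, 0.974, 0.228], [-1.0, 0.0, -0.001]]
wrist_force: [3.6, 0.7, -8.9]
gripper_width: 0.0172
```

Call:
arm_command --steps '[{"grip": -1,"xyz": [-0.3,0,0],"angular": [0,0,0]},{"grip": -1,"xyz": [-0.3,0,0],"angular": [0,0,0]},{"grip": -1,"xyz": [0,0,0],"angular": [0,0,0]}]'

```text
time_s: 12.85
eef_pos: [0.5886, -0.0059, 0.0918]
tool_rot: [[-0.001, -0.228, 0.974], [-0.0, 0.974, 0.228], [-1.0, 0.0, -0.001]]
wrist_force: [5.1, 0.0, -13.8]
gripper_width: 0.0176
```

Call:
arm_command --steps '[{"grip": -1,"xyz": [-0.25,0,0.2],"angular": [0,0,0]},{"grip": -1,"xyz": [0,0,0],"angular": [0,0,0]},{"grip": -1,"xyz": [0,0,0],"angular": [0,0,0]}]'

```text
time_s: 13.1
eef_pos: [0.5886, -0.0059, 0.092]
tool_rot: [[-0.002, -0.228, 0.974], [-0.0, 0.974, 0.228], [-1.0, 0.0, -0.002]]
wrist_force: [5.7, 0.3, -14.9]
gripper_width: 0.0176
```

Call:
arm_command --steps '[{"grip": -1,"xyz": [0,0,0],"angular": [0,0,0]},{"grip": -1,"xyz": [0,0,0],"angular": [0,0,0]},{"grip": -1,"xyz": [0,0,0],"angular": [0,0,0]}]'

```text
time_s: 13.35
eef_pos: [0.5886, -0.0059, 0.0922]
tool_rot: [[-0.002, -0.228, 0.974], [-0.0, 0.974, 0.228], [-1.0, 0.0, -0.002]]
wrist_force: [4.9, 0.2, -16.1]
gripper_width: 0.0173
```

Call:
arm_command --steps '[{"grip": -1,"xyz": [-0.05,0,0],"angular": [0,0,0]},{"grip": -1,"xyz": [-0.05,0,0],"angular": [0,0,0]},{"grip": -1,"xyz": [-0.05,0,0],"angular": [0,0,0]},{"grip": -1,"xyz": [-0.05,0,0],"angular": [0,0,0]}]'

```text
time_s: 13.68
eef_pos: [0.5886, -0.006, 0.0924]
tool_rot: [[-0.002, -0.228, 0.974], [-0.0, 0.974, 0.228], [-1.0, 0.0, -0.002]]
wrist_force: [5.3, 1.1, -18.7]
gripper_width: 0.0169
```

Call:
arm_command --steps '[{"grip": -1,"xyz": [-0.05,0,0],"angular": [0,0,0]},{"grip": -1,"xyz": [-0.05,0,0],"angular": [0,0,0]},{"grip": -1,"xyz": [-0.05,0,0],"angular": [0,0,0]},{"grip": -1,"xyz": [-0.05,0,0],"angular": [0,0,0]}]'

```text
time_s: 14.02
eef_pos: [0.5887, -0.006, 0.0928]
tool_rot: [[-0.001, -0.228, 0.974], [-0.0, 0.974, 0.228], [-1.0, 0.0, -0.001]]
wrist_force: [5.2, 0.5, -16.4]
gripper_width: 0.0176
```

Call:
arm_command --steps '[{"grip": -1,"xyz": [-0.05,0,0],"angular": [0,0,0]},{"grip": -1,"xyz": [-0.05,0,0],"angular": [0,0,0]},{"grip": -1,"xyz": [-0.05,0,0],"angular": [0,0,0]},{"grip": -1,"xyz": [-0.05,0,0],"angular": [0,0,0]}]'

```text
time_s: 14.35
eef_pos: [0.5897, -0.0064, 0.0961]
tool_rot: [[0.001, -0.228, 0.974], [0.0, 0.974, 0.228], [-1.0, -0.0, 0.001]]
wrist_force: [-0.1, 0.5, 0.1]
gripper_width: 0.0171
```

Call:
arm_command --steps '[{"grip": -1,"xyz": [-0.05,0,0],"angular": [0,0,0]},{"grip": -1,"xyz": [-0.05,0,0],"angular": [0,0,0]},{"grip": -1,"xyz": [-0.05,0,0],"angular": [0,0,0]},{"grip": -1,"xyz": [-0.05,0,0],"angular": [0,0,0]}]'

```text
time_s: 14.68
eef_pos: [0.5895, -0.0062, 0.0949]
tool_rot: [[0.001, -0.228, 0.974], [0.0, 0.974, 0.228], [-1.0, -0.0, 0.001]]
wrist_force: [0.1, -0.3, -0.6]
gripper_width: 0.0168
```

Call:
arm_command --steps '[{"grip": -1,"xyz": [-0.05,0,0],"angular": [0,0,0]},{"grip": -1,"xyz": [-0.05,0,0],"angular": [0,0,0]},{"grip": -1,"xyz": [-0.05,0,0],"angular": [0,0,0]},{"grip": -1,"xyz": [-0.05,0,0],"angular": [0,0,0]}]'

```text
time_s: 15.02
eef_pos: [0.5892, -0.006, 0.0941]
tool_rot: [[-0.0, -0.228, 0.974], [0.0, 0.974, 0.228], [-1.0, 0.0, -0.0]]
wrist_force: [0.0, 0.4, -0.0]
gripper_width: 0.0173
```

It popped free: the force dropped to zero at 14.3 s. I'll lift it smoothly, straight up.

Call:
arm_command --steps '[{"grip": -1,"xyz": [-0.5,0,0],"angular": [0,0,0]},{"grip": -1,"xyz": [-1,0,0],"angular": [0,0,0]},{"grip": -1,"xyz": [-2,0,0],"angular": [0,0,0]},{"grip": -1,"xyz": [-3,0,0],"angular": [0,0,0]},{"grip": -1,"xyz": [-4,0,0],"angular": [0,0,0]}]'

```text
time_s: 15.43
eef_pos: [0.5891, -0.006, 0.1048]
tool_rot: [[-0.0, -0.228, 0.974], [0.0, 0.974, 0.228], [-1.0, 0.0, -0.0]]
wrist_force: [0.1, -0.4, -2.0]
gripper_width: 0.0175
```

Call:
arm_command --steps '[{"grip": -1,"xyz": [-5,0,0],"angular": [0,0,0]},{"grip": -1,"xyz": [-6,0,0],"angular": [0,0,0]},{"grip": -1,"xyz": [-6,0,0],"angular": [0,0,0]},{"grip": -1,"xyz": [-6,0,0],"angular": [0,0,0]},{"grip": -1,"xyz": [-6,0,0],"angular": [0,0,0]}]'

```text
time_s: 15.85
eef_pos: [0.5894, -0.006, 0.1345]
tool_rot: [[0.001, -0.228, 0.974], [0.0, 0.974, 0.228], [-1.0, -0.0, 0.001]]
wrist_force: [-0.7, 0.3, -1.3]
gripper_width: 0.0168
```

Call:
arm_command --steps '[{"grip": -1,"xyz": [-5,0,0],"angular": [0,0,0]},{"grip": -1,"xyz": [-4,0,0],"angular": [0,0,0]},{"grip": -1,"xyz": [-3,0,0],"angular": [0,0,0]},{"grip": -1,"xyz": [-2,0,0],"angular": [0,0,0]},{"grip": -1,"xyz": [-1,0,0],"angular": [0,0,0]}]'

```text
time_s: 16.27
eef_pos: [0.5894, -0.006, 0.1489]
tool_rot: [[0.0, -0.228, 0.974], [0.0, 0.974, 0.228], [-1.0, -0.0, 0.0]]
wrist_force: [-0.0, 0.8, -1.3]
gripper_width: 0.0171
```

```bash
python3 - <<'E'
from h import *
np.set_printoptions(precision=4,suppress=True)
o=arm.observe();print(o["time_s"],o["eef_pos"],o["wrist_force"])
ims=[]
for cam,(y,x) in(("side",(190,240)),("top",(170,210))):
    im,d=arm.read_camera(cam);C=cloud(cam,d)
    ims.append(cv2.resize(im[y:y+100,x:x+133],(400,300),interpolation=cv2.INTER_CUBIC))
    for e in arm.outline_of("amber_cap",cam)[:1]:
        P=C[e["region"]&(d>0)];print(cam,e["score"],np.median(P,0),P[:,2].max())
    if cam=="top":
        q=np.load("top_parts_tray.npy");t=np.load("top0.npz");P=cloud("top",t["d"])[q&(t["d"]>0)]
        print("tray",cv2.minAreaRect((P[:,:2]*1000).astype(np.float32)),cv2.minAreaRect((P[P[:,2]<.015][:,:2]*1000).astype(np.float32)))
cv2.imwrite("pics/s4.png",np.hstack(ims)[:,:,::-1])
E
```

```text
16.2667 [ 0.5894 -0.006   0.1489] [-0.0126  0.8311 -1.3232]
side 0.56 [0.5879 0.0022 0.1113] 0.12424503633337622
top 0.27 [ 0.5704 -0.3412  0.0067] 0.041597863880436015
tray ((571.5931396484375, -343.151123046875), (154.84375, 221.1659698486328), 4.671391487121582) ((571.75537109375, -345.1366882324219), (154.84375, 217.18162536621094), 4.671391487121582)
```

View pics/s4.png

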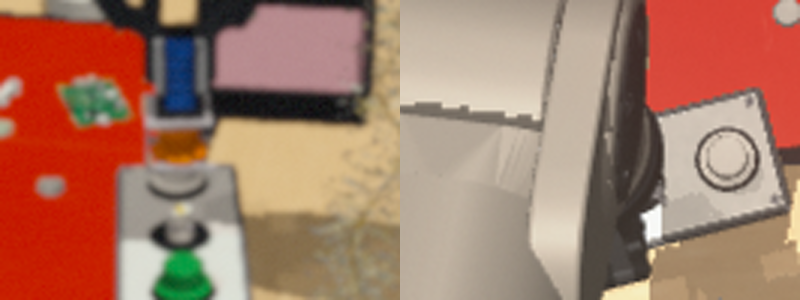

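The cap at (180,148) in the side crop lies level on the fork, and the bare stem shows at (180,225). I'll carry it smoothly to the tray.

```bash
python3 - <<'E'
from plan import *
o=arm.observe();p0=o["eef_pos"];R=o["tool_rot"]
D=np.array([.575,-.335,.135])-p0
prof=np.minimum.reduce([np.arange(1,29),np.arange(28,0,-1),np.full(28,10)]).astype(float);prof/=prof.sum()
a=33*np.cumsum(np.r_[0,prof])
for i,f in enumerate(prof):
    Ri=R@Ro.from_rotvec([a[i],0,0],degrees=True).as_matrix()
    print(np.round(Ri.T@D*1000*f,1).tolist(),round(33*f,2))
E
```

```text
[0.1, -1.7, -0.5] 0.17
[0.1, -3.3, -0.9] 0.35
[0.2, -5.0, -1.4] 0.52
[0.3, -6.7, -1.7] 0.69
[0.4, -8.4, -2.1] 0.87
[0.4, -10.1, -2.3] 1.04
[0.5, -11.9, -2.5] 1.22
[0.6, -13.6, -2.6] 1.39
[0.6, -15.4, -2.5] 1.56
[0.7, -17.2, -2.4] 1.74
[0.7, -17.2, -1.8] 1.74
[0.7, -17.3, -1.3] 1.74
[0.7, -17.3, -0.8] 1.74
[0.7, -17.3, -0.3] 1.74
[0.7, -17.3, 0.3] 1.74
[0.7, -17.3, 0.8] 1.74
[0.7, -17.3, 1.3] 1.74
[0.7, -17.2, 1.8] 1.74
[0.7, -17.2, 2.4] 1.74
[0.6, -15.4, 2.6] 1.56
[0.6, -13.6, 2.7] 1.39
[0.5, -11.8, 2.6] 1.22
[0.4, -10.1, 2.5] 1.04
[0.4, -8.4, 2.2] 0.87
[0.3, -6.7, 1.9] 0.69
[0.2, -5.0, 1.5] 0.52
[0.1, -3.3, 1.0] 0.35
[0.1, -1.7, 0.5] 0.17
```

Call:
arm_command --steps '[{"grip": -1,"xyz": [0.1,-1.7,-0.5],"angular": [0.2,0,0]},{"grip": -1,"xyz": [0.1,-3.3,-0.9],"angular": [0.35,0,0]},{"grip": -1,"xyz": [0.2,-5,-1.4],"angular": [0.5,0,0]},{"grip": -1,"xyz": [0.3,-6.7,-1.7],"angular": [0.7,0,0]},{"grip": -1,"xyz": [0.4,-8.4,-2.1],"angular": [0.9,0,0]}]'

```text
time_s: 16.88
eef_pos: [0.5881, -0.0325, 0.1475]
tool_rot: [[0.0, -0.182, 0.983], [0.0, 0.983, 0.182], [-1.0, 0.0, 0.0]]
wrist_force: [-0.3, -0.9, -1.0]
gripper_width: 0.0171
```

Call:
arm_command --steps '[{"grip": -1,"xyz": [0.4,-10.1,-2.3],"angular": [1,0,0]},{"grip": -1,"xyz": [0.5,-11.9,-2.5],"angular": [1.2,0,0]},{"grip": -1,"xyz": [0.6,-13.6,-2.6],"angular": [1.4,0,0]},{"grip": -1,"xyz": [0.6,-15.4,-2.5],"angular": [1.6,0,0]},{"grip": -1,"xyz": [0.7,-17.2,-2.4],"angular": [1.7,0,0]}]'

```text
time_s: 17.3
eef_pos: [0.5851, -0.1029, 0.1448]
tool_rot: [[0.0, -0.06, 0.998], [-0.0, 0.998, 0.06], [-1.0, -0.0, 0.0]]
wrist_force: [0.6, -0.6, -0.6]
gripper_width: 0.0172
```

Call:
arm_command --steps '[{"grip": -1,"xyz": [0.7,-17.2,-1.8],"angular": [1.7,0,0]},{"grip": -1,"xyz": [0.7,-17.3,-1.3],"angular": [1.7,0,0]},{"grip": -1,"xyz": [0.7,-17.3,-0.8],"angular": [1.7,0,0]},{"grip": -1,"xyz": [0.7,-17.3,-0.3],"angular": [1.7,0,0]},{"grip": -1,"xyz": [0.7,-17.3,0.3],"angular": [1.7,0,0]}]'

```text
time_s: 17.72
eef_pos: [0.5814, -0.1899, 0.1412]
tool_rot: [[-0.0, 0.088, 0.996], [-0.0, 0.996, -0.088], [-1.0, -0.0, 0.0]]
wrist_force: [1.0, 0.3, -0.3]
gripper_width: 0.0173
```

Call:
arm_command --steps '[{"grip": -1,"xyz": [0.7,-17.3,0.8],"angular": [1.7,0,0]},{"grip": -1,"xyz": [0.7,-17.3,1.3],"angular": [1.7,0,0]},{"grip": -1,"xyz": [0.7,-17.2,1.8],"angular": [1.7,0,0]},{"grip": -1,"xyz": [0.7,-17.2,2.4],"angular": [1.7,0,0]},{"grip": -1,"xyz": [0.6,-15.4,2.6],"angular": [1.6,0,0]}]'

```text
time_s: 18.13
eef_pos: [0.5778, -0.2752, 0.1377]
tool_rot: [[-0.0, 0.233, 0.972], [-0.001, 0.972, -0.233], [-1.0, -0.001, -0.0]]
wrist_force: [0.1, -0.1, -1.6]
gripper_width: 0.0174
```

Call:
arm_command --steps '[{"grip": -1,"xyz": [0.6,-13.6,2.7],"angular": [1.4,0,0]},{"grip": -1,"xyz": [0.5,-11.8,2.6],"angular": [1.2,0,0]},{"grip": -1,"xyz": [0.4,-10.1,2.5],"angular": [1,0,0]},{"grip": -1,"xyz": [0.4,-8.4,2.2],"angular": [0.9,0,0]},{"grip": -1,"xyz": [0.3,-6.7,1.9],"angular": [0.7,0,0]}]'

```text
time_s: 18.55
eef_pos: [0.5765, -0.3254, 0.1355]
tool_rot: [[-0.0, 0.318, 0.948], [0.0, 0.948, -0.318], [-1.0, 0.0, -0.0]]
wrist_force: [-0.0, -0.6, -2.1]
gripper_width: 0.0172
```

Call:
arm_command --steps '[{"grip": -1,"xyz": [0.2,-5,1.5],"angular": [0.5,0,0]},{"grip": -1,"xyz": [0.1,-3.3,1],"angular": [0.35,0,0]},{"grip": -1,"xyz": [0.1,-1.7,0.5],"angular": [0.2,0,0]},{"grip": -1,"xyz": [0,0,0],"angular": [0,0,0]},{"grip": -1,"xyz": [0,0,0],"angular": [0,0,0]}]'

```text
time_s: 18.97
eef_pos: [0.5765, -0.3343, 0.1353]
tool_rot: [[0.0, 0.333, 0.943], [0.001, 0.943, -0.333], [-1.0, 0.001, 0.0]]
wrist_force: [-0.0, 0.6, -1.1]
gripper_width: 0.0173
```

```bash
python3 plan.py 575 -335 82 -20 0; python3 - <<'E'
from h import *
np.set_printoptions(precision=4,suppress=True)
ims=[]
for cam,(y,x) in(("side",(130,270)),("top",(170,370))):
    im,d=arm.read_camera(cam);C=cloud(cam,d)
    ims.append(cv2.resize(im[y:y+120,x:x+160],(400,300),interpolation=cv2.INTER_CUBIC))
    for e in arm.outline_of("amber_cap",cam)[:1]:
        P=C[e["region"]&(d>0)];print(cam,e["score"],e["rect"],np.median(P,0),P[:,2].max())
cv2.imwrite("pics/s5.png",np.hstack(ims)[:,:,::-1])
E
```

```text
at [ 576.47 -334.31  135.27] F [-0.04  0.59 -1.15] t 18.9667 w 0.0173 rows 2 turn [ 0.27  0.   -0.02] total [ 0.53  0.   -0.04]
[26.6, -0.6, -0.6] [26.6, -0.6, -0.6] 
side 0.62 [331.4, 176.3, 11.5, 10.4] [ 0.5765 -0.3267  0.0986] 0.11038266601275937
```

View pics/s5.png

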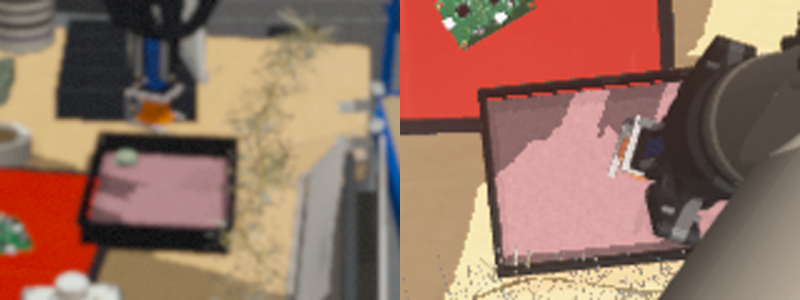

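The cap is still on the fork, at (154,112) in the side crop, and hangs over the tray. I'll lower and tip.

Call:
arm_command --steps '[{"grip": -1,"xyz": [4,0,0],"angular": [0,0,0]},{"grip": -1,"xyz": [9,0,0],"angular": [0,0,0]},{"grip": -1,"xyz": [13,0,0],"angular": [0,0,0]},{"grip": -1,"xyz": [13,0,0],"angular": [0,0,0]},{"grip": -1,"xyz": [9,0,0],"angular": [0,0,0]}]'

```text
time_s: 19.58
eef_pos: [0.575, -0.334, 0.0842]
tool_rot: [[-0.003, 0.334, 0.943], [0.002, 0.943, -0.334], [-1.0, 0.001, -0.004]]
wrist_force: [1.1, 0.3, -2.1]
gripper_width: 0.0173
```

Call:
arm_command --steps '[{"grip": -1,"xyz": [4,0,0],"angular": [0,0,0]},{"grip": -1,"xyz": [1,0,0],"angular": [0,-3,0]},{"grip": -1,"xyz": [0,0,0],"angular": [0,-5,0]},{"grip": -1,"xyz": [0,0,0],"angular": [0,-5,0]},{"grip": -1,"xyz": [0,0,0],"angular": [0,-5,0]}]'

```text
time_s: 20.0
eef_pos: [0.5763, -0.3355, 0.0824]
tool_rot: [[0.295, 0.334, 0.895], [-0.106, 0.943, -0.317], [-0.95, -0.002, 0.313]]
wrist_force: [0.5, 0.7, -1.8]
gripper_width: 0.0171
```

Call:
arm_command --steps '[{"grip": -1,"xyz": [0,0,0],"angular": [0,-5,0]},{"grip": -1,"xyz": [0,0,0],"angular": [0,-5,0]},{"grip": -1,"xyz": [0,0,0],"angular": [0,-5,0]},{"grip": -1,"xyz": [0,0,0],"angular": [0,-5,0]},{"grip": -1,"xyz": [0,0,0],"angular": [0,-2,0]}]'

```text
time_s: 20.42
eef_pos: [0.5781, -0.3317, 0.0824]
tool_rot: [[0.572, 0.328, 0.752], [-0.191, 0.945, -0.266], [-0.798, 0.008, 0.603]]
wrist_force: [1.5, -0.4, -0.8]
gripper_width: 0.0173
```

Call:
arm_command --steps '[{"grip": -1,"xyz": [0,0,0],"angular": [0,0,0]},{"grip": -1,"xyz": [0,0,0],"angular": [0,0,0]},{"grip": -1,"xyz": [0,0,0],"angular": [0,0,0]},{"grip": -1,"xyz": [0,0,0],"angular": [0,0,0]},{"grip": -1,"xyz": [0,0,0],"angular": [0,0,0]}]'

```text
time_s: 20.83
eef_pos: [0.5806, -0.3324, 0.0836]
tool_rot: [[0.573, 0.326, 0.752], [-0.191, 0.945, -0.264], [-0.797, 0.007, 0.604]]
wrist_force: [-0.0, 0.3, -1.0]
gripper_width: 0.0174
```

```bash
python3 - <<'E'
from h import *
np.set_printoptions(precision=4,suppress=True)
print(arm.observe()["wrist_force"])
ims=[]
for cam,(y,x) in(("side",(130,270)),("top",(170,370))):
    im,d=arm.read_camera(cam);C=cloud(cam,d)
    ims.append(cv2.resize(im[y:y+120,x:x+160],(400,300),interpolation=cv2.INTER_CUBIC))
    for e in arm.outline_of("amber_cap",cam)[:1]:
        P=C[e["region"]&(d>0)];print(cam,e["score"],e["rect"],np.median(P,0),P[:,2].max())
cv2.imwrite("pics/s6.png",np.hstack(ims)[:,:,::-1])
E
```

```text
[-0.0264  0.2508 -1.0264]
side 0.58 [350.6, 207.8, 15.4, 13.0] [ 0.5285 -0.3119  0.0209] 0.026807995037298946
top 0.55 [445.3, 260.1, 16.6, 17.1] [ 0.5352 -0.3126  0.0234] 0.09997443387432618
```

View pics/s6.png

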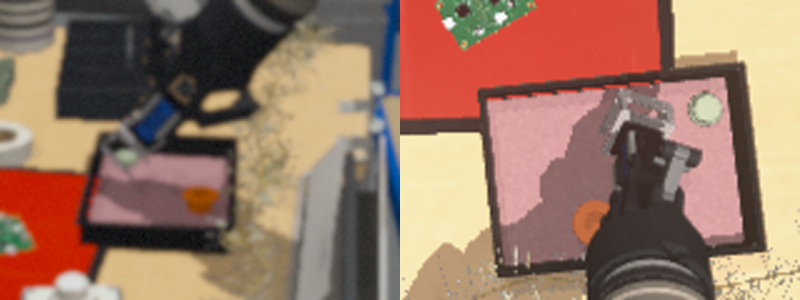

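The cap lies flat in the tray at (200,200) in the side crop, about (0.531, -0.312) m. Now I'll retreat upward.

```bash
python3 plan.py 580 -333 165 -19.5 0 8; python3 - <<'E'
from h import *
d=np.load("top0.npz");C=cloud("top",d["d"]);m=(abs(C[...,0]-.55)<.07)&(abs(C[...,1]+.172)<.04)&(d["d"]>0)
print(C[m][:,2].min(),C[m][:,2].max(),np.median(C[m][:,2]))
E
```

```text
at [ 580.07 -331.96   83.16] F [ 0.33 -0.64 -0.48] t 21.0333 w 0.0173 rows 8 turn [ 0.04  4.64 -0.07] total [ 0.3  37.12 -0.59]
[-8.1, -0.0, 6.2] [-8.6, -0.0, 5.5] [-9.0, -0.1, 4.8] [-9.4, -0.1, 4.1] [-9.7, -0.1, 3.3] [-9.9, -0.1, 2.5] [-10.1, -0.1, 1.7] [-10.2, -0.1, 0.9] 
-0.005671037732696789 0.03537132375382985 -0.0001803834986778927
```

Call:
arm_command --steps '[{"grip": -1,"xyz": [-16,0,12],"angular": [0,0,0]},{"grip": -1,"xyz": [-16,0,12],"angular": [0,0,0]},{"grip": -1,"xyz": [-8.1,0,6.2],"angular": [0,4.64,0]},{"grip": -1,"xyz": [-8.6,0,5.5],"angular": [0,4.64,0]},{"grip": -1,"xyz": [-9,0,4.8],"angular": [0,4.64,0]}]'

```text
time_s: 21.45
eef_pos: [0.5791, -0.3314, 0.1515]
tool_rot: [[0.393, 0.325, 0.86], [-0.124, 0.946, -0.3], [-0.911, 0.011, 0.412]]
wrist_force: [2.2, 0.3, -1.2]
gripper_width: 0.0172
```

Call:
arm_command --steps '[{"grip": -1,"xyz": [-9.4,0,4.1],"angular": [0,4.64,0]},{"grip": -1,"xyz": [-9.7,0,3.3],"angular": [0,4.64,0]},{"grip": -1,"xyz": [-9.9,0,2.5],"angular": [0,4.64,0]},{"grip": -1,"xyz": [-10.1,0,1.7],"angular": [0,4.64,0]},{"grip": -1,"xyz": [-10.2,0,0.9],"angular": [0,4.64,0]}]'

```text
time_s: 21.87
eef_pos: [0.5801, -0.3312, 0.2034]
tool_rot: [[0.025, 0.322, 0.946], [0.004, 0.947, -0.322], [-1.0, 0.012, 0.022]]
wrist_force: [0.6, 0.3, -0.9]
gripper_width: 0.0175
```

Call:
arm_command --steps '[{"grip": -1,"xyz": [0,0,0],"angular": [0,0,0]},{"grip": -1,"xyz": [0,0,0],"angular": [0,0,0]}]'

```text
time_s: 22.03
eef_pos: [0.5808, -0.3319, 0.2013]
tool_rot: [[0.029, 0.322, 0.946], [0.002, 0.947, -0.322], [-1.0, 0.011, 0.026]]
wrist_force: [-0.8, -0.6, -1.9]
gripper_width: 0.0176
```

```bash
python3 plan.py 550 -172 130 -19.5 0 8
```

```text
at [ 580.77 -331.94  201.31] F [-0.84 -0.62 -1.92] t 22.0333 w 0.0176 rows 8 turn [ 0.09  0.19 -0.08] total [ 0.73  1.5  -0.66]
[8.8, 17.6, -10.3] [8.9, 17.6, -10.3] [8.9, 17.6, -10.3] [8.9, 17.6, -10.3] [8.9, 17.6, -10.3] [8.9, 17.6, -10.3] [8.9, 17.6, -10.3] [8.9, 17.6, -10.3]
```

Call:
arm_command --steps '[{"grip": -1,"xyz": [8.9,17.6,-10.3],"angular": [0.1,0.2,-0.1]},{"grip": -1,"xyz": [8.9,17.6,-10.3],"angular": [0.1,0.2,-0.1]},{"grip": -1,"xyz": [8.9,17.6,-10.3],"angular": [0.1,0.2,-0.1]},{"grip": -1,"xyz": [8.9,17.6,-10.3],"angular": [0.1,0.2,-0.1]},{"grip": -1,"xyz": [8.9,17.6,-10.3],"angular": [0.1,0.2,-0.1]}]'

```text
time_s: 22.45
eef_pos: [0.5582, -0.2303, 0.1561]
tool_rot: [[0.008, 0.333, 0.943], [0.003, 0.943, -0.333], [-1.0, 0.005, 0.007]]
wrist_force: [-0.3, 0.3, -0.0]
gripper_width: 0.0172
```

Call:
arm_command --steps '[{"grip": -1,"xyz": [8.9,17.6,-10.3],"angular": [0.1,0.2,-0.1]},{"grip": -1,"xyz": [8.9,17.6,-10.3],"angular": [0.1,0.2,0]},{"grip": -1,"xyz": [8.9,17.6,-10.3],"angular": [0.1,0.2,0]},{"grip": -1,"xyz": [0,0,0],"angular": [0,0,0]},{"grip": -1,"xyz": [0,0,0],"angular": [0,0,0]}]'

```text
time_s: 22.87
eef_pos: [0.5471, -0.1692, 0.1295]
tool_rot: [[-0.004, 0.334, 0.942], [0.006, 0.942, -0.334], [-1.0, 0.004, -0.005]]
wrist_force: [-0.0, -0.7, -1.3]
gripper_width: 0.017
```

```bash
python3 plan.py 550 -172 54 -19.5 0; python3 - <<'E'
from h import *
for c in("top","side"):
    im,d=arm.read_camera(c); C=cloud(c,d)
    for e in arm.outline_of("amber_cap",c)[:1]:
        P=C[e["region"]&(d>0)]; print(c,e["score"],e["rect"],np.median(P,0))
E
```

```text
at [ 547.14 -169.22  129.52] F [-0.03 -0.72 -1.28] t 22.8667 w 0.017 rows 2 turn [-0.01 -0.15 -0.11] total [-0.03 -0.31 -0.23]
[37.7, -1.0, 2.0] [37.8, -0.9, 1.9] 
side 0.5 [348.8, 209.1, 12.9, 11.6] [ 0.52627367 -0.30991307  0.02228791]
```

Call:
arm_command --steps '[{"grip": -1,"xyz": [25,0,1],"angular": [0,-0.3,-0.2]},{"grip": -1,"xyz": [25,0,1],"angular": [0,0,0]},{"grip": -1,"xyz": [20,0,0],"angular": [0,0,0]},{"grip": -1,"xyz": [7,0,0],"angular": [0,0,0]},{"grip": -1,"xyz": [0,0,0],"angular": [0,0,0]}]'

```text
time_s: 23.48
eef_pos: [0.5493, -0.1728, 0.052]
tool_rot: [[-0.002, 0.338, 0.941], [-0.001, 0.941, -0.338], [-1.0, -0.002, -0.002]]
wrist_force: [-0.9, -0.3, -1.1]
gripper_width: 0.0174
```

Call:
arm_command --steps '[{"grip": -1,"xyz": [0,0,0],"angular": [0,0,0]},{"grip": -1,"xyz": [0,0,0],"angular": [0,0,0]},{"grip": -1,"xyz": [0,0,0],"angular": [0,0,0]}]'

```text
time_s: 23.73
eef_pos: [0.5523, -0.1731, 0.0555]
tool_rot: [[0.005, 0.337, 0.942], [-0.003, 0.942, -0.337], [-1.0, -0.001, 0.006]]
wrist_force: [0.3, -0.5, -0.4]
gripper_width: 0.0174
```

Call:
arm_command --steps '[{"grip": -1,"xyz": [1,0,0],"angular": [0,0,0]},{"grip": -1,"xyz": [1,0,0],"angular": [0,0,0]},{"grip": -1,"xyz": [0,0,0],"angular": [0,0,0]},{"grip": -1,"xyz": [0,0,0],"angular": [0,0,0]}]'

```text
time_s: 24.07
eef_pos: [0.5511, -0.1722, 0.0519]
tool_rot: [[0.002, 0.336, 0.942], [-0.002, 0.942, -0.336], [-1.0, -0.001, 0.002]]
wrist_force: [-0.8, -0.0, -1.8]
gripper_width: 0.0174
```

Call:
arm_command --steps '[{"grip": -1,"xyz": [0.6,0,0],"angular": [0,0,0]},{"grip": -1,"xyz": [0,0,0],"angular": [0,0,0]},{"grip": -1,"xyz": [0,0,0],"angular": [0,0,0]}]'

```text
time_s: 24.32
eef_pos: [0.5509, -0.1722, 0.051]
tool_rot: [[0.002, 0.336, 0.942], [-0.002, 0.942, -0.336], [-1.0, -0.001, 0.002]]
wrist_force: [-0.7, 0.6, -0.9]
gripper_width: 0.017
```

Call:
arm_command --steps '[{"grip": -1,"xyz": [1,0,0],"angular": [0,0,0]},{"grip": -1,"xyz": [1,0,0],"angular": [0,0,0]},{"grip": -1,"xyz": [0.8,0,0],"angular": [0,0,0]},{"grip": -1,"xyz": [0,0,0],"angular": [0,0,0]}]'

```text
time_s: 24.65
eef_pos: [0.5508, -0.1722, 0.048]
tool_rot: [[0.001, 0.336, 0.942], [-0.002, 0.942, -0.336], [-1.0, -0.001, 0.002]]
wrist_force: [0.3, 0.8, -1.7]
gripper_width: 0.0173
```

Call:
arm_command --steps '[{"grip": -1,"xyz": [0.5,0,0],"angular": [0,0,0]},{"grip": -1,"xyz": [0,0,0],"angular": [0,0,0]},{"grip": -1,"xyz": [0,0,0],"angular": [0,0,0]}]'

```text
time_s: 24.9
eef_pos: [0.551, -0.1723, 0.0478]
tool_rot: [[0.002, 0.336, 0.942], [-0.002, 0.942, -0.336], [-1.0, -0.001, 0.002]]
wrist_force: [0.7, -0.6, -1.5]
gripper_width: 0.0174
```

Call:
arm_command --steps '[{"grip": -1,"xyz": [0.5,0,0],"angular": [0,0,0]},{"grip": -1,"xyz": [0,0,0],"angular": [0,0,0]},{"grip": -1,"xyz": [0,0,0],"angular": [0,0,0]}]'

```text
time_s: 25.15
eef_pos: [0.5511, -0.1724, 0.0477]
tool_rot: [[0.002, 0.336, 0.942], [-0.002, 0.942, -0.336], [-1.0, -0.001, 0.002]]
wrist_force: [-1.1, -0.3, 1.8]
gripper_width: 0.0174
```

Contact with the desk is at 47.7 mm, the same height as at pick-up. I'll release, then rise.

Call:
arm_command --steps '[{"grip": -0.2,"xyz": [-0.7,0,0],"angular": [0,0,0]},{"grip": 0.2,"xyz": [0,0,0],"angular": [0,0,0]},{"grip": 1,"xyz": [0,0,0],"angular": [0,0,0]},{"grip": 1,"xyz": [0,0,0],"angular": [0,0,0]},{"grip": 1,"xyz": [0,0,0],"angular": [0,0,0]}]'

```text
time_s: 25.57
eef_pos: [0.551, -0.1722, 0.048]
tool_rot: [[0.002, 0.336, 0.942], [-0.002, 0.942, -0.336], [-1.0, -0.001, 0.002]]
wrist_force: [0.4, -0.0, -0.3]
gripper_width: 0.0769
```

Call:
arm_command --steps '[{"grip": 1,"xyz": [0,0,0],"angular": [0,0,0]},{"grip": 1,"xyz": [0,0,0],"angular": [0,0,0]},{"grip": 1,"xyz": [0,0,0],"angular": [0,0,0]}]'

```text
time_s: 25.82
eef_pos: [0.551, -0.1722, 0.048]
tool_rot: [[0.002, 0.336, 0.942], [-0.002, 0.942, -0.336], [-1.0, -0.001, 0.002]]
wrist_force: [-0.5, -1.0, -0.1]
gripper_width: 0.0855
```

Call:
arm_command --steps '[{"grip": 1,"xyz": [-15,0,0],"angular": [0,0,0]},{"grip": 1,"xyz": [-30,0,0],"angular": [0,0,0]},{"grip": 1,"xyz": [-35,0,0],"angular": [0,0,0]},{"grip": 1,"xyz": [-35,0,0],"angular": [0,0,0]},{"grip": 1,"xyz": [-20,0,0],"angular": [0,0,0]}]'

```text
time_s: 26.23
eef_pos: [0.5523, -0.1731, 0.1872]
tool_rot: [[0.007, 0.337, 0.942], [-0.004, 0.942, -0.337], [-1.0, -0.001, 0.008]]
wrist_force: [0.3, -1.1, 0.4]
gripper_width: 0.0855
```

Call:
arm_command --steps '[{"grip": 1,"xyz": [0,0,0],"angular": [0,0,0]},{"grip": 1,"xyz": [0,0,0],"angular": [0,0,0]},{"grip": 1,"xyz": [0,0,0],"angular": [0,0,0]}]'

```text
time_s: 26.48
eef_pos: [0.5501, -0.1716, 0.182]
tool_rot: [[-0.0, 0.336, 0.942], [-0.001, 0.942, -0.336], [-1.0, -0.001, 0.0]]
wrist_force: [-0.4, -0.3, -1.2]
gripper_width: 0.0855
```

```bash
python3 - <<'E'
from h import *
np.set_printoptions(precision=4,suppress=True)
ims=[]
for cam,(y,x) in(("side",(130,250)),("top",(170,350))):
    im,d=arm.read_camera(cam);C=cloud(cam,d)
    ims.append(cv2.resize(im[y:y+150,x:x+200],(400,300),interpolation=cv2.INTER_CUBIC))
    for n in("amber_cap","cap_puller"):
        for e in arm.outline_of(n,cam)[:1]:
            P=C[e["region"]&(d>0)];print(cam,n,e["score"],e["rect"],np.median(P,0),P.max(0),P.min(0))
cv2.imwrite("pics/s7.png",np.hstack(ims)[:,:,::-1])
E
```

```text
side cap_puller 0.89 [333.5, 229.9, 25.4, 40.2] [ 0.5524 -0.1668  0.0365] [ 0.5856 -0.1472  0.0895] [ 0.5296 -0.2125 -0.0016]
```

View pics/s7.png

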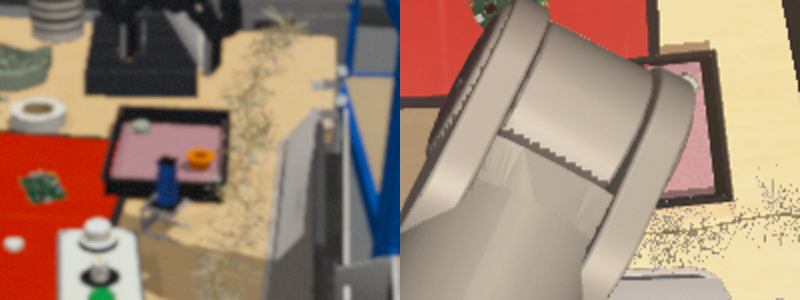

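The puller stands upright on the desk at (167,190), clear of both tray and box. The cap lies in the tray at (200,160), and the stem is bare at (98,275).

```bash
python3 -c "
from station import arm
print(arm.observe()['time_s'],arm.job_done())"
```

```text
the job is handed in; nothing more can be done
26.7833 None
```

The amber cap is off and in the parts tray, and the puller is standing released on the desk. I handed the job in at 26.8 s; no verdict is reported.

- **Removal:** I found the panel by touch and slid the fork in about 0.85 mm above it until the back plate met the flange. I then pulled at about 12–18 N for roughly 1.5 s until the cap came free. The highest wrist force I read was 18.7 N.
- **Tray:** I carried the cap level to the tray and tipped it off at about 37–38°. It landed flat at about (0.53, -0.31) m, with its top 27 mm above the desk.
- **Puller:** I set it down between the box and the tray, where it touched at the same height as at pick-up, and opened the gripper.

**Last checks:**
- In the final side picture the cap is in the tray, the puller is upright on the desk (top at about 89 mm), and the stem is bare.
- On those last pictures the network did not report the amber cap in either camera. The arm also hid the puller and the cap in the top view, so the cap's final place rests on my reading of the side picture and the earlier measurements.
- The two cameras disagreed by about 5 mm in y throughout, so I used side-camera offsets and touch for the fit.

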